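Pack a tested batch of drive units and control cards

ROBOT

A 6-joint arm with a two-finger parallel gripper is mounted at the origin on the work surface. World frame = base frame: x ahead of the robot, y to its left, z up, the work surface at z = 0. Lengths are in m, angles in degrees, forces in N, time in s.
With the tool pointing down it reaches from about 0.25 to 0.725 m from the base axis. Payload 9.7 kg.
Tool frame: the origin (TCP) lies midway between the tips of the shut fingers; the grasp point (between the pads) lies 19 mm behind it; z points along the fingers, y is the line along which they close (so a half turn about z gives the same grasp; the last joint's range is limited). The gripper opens to 85 mm and grips with 20 to 120 N. Pads are 22 mm wide; open, the fingers measure 114 mm over their backs; the gripper's body (76 mm by 85 mm) begins 54 mm behind the grasp point. The pads swing forward as they close: fully open they stand 13 mm farther back than shut.
Start: joints at [70.932, 4.979, 10.078, 95.1, 0, 90], TCP at [0.18, 0.52, 0.231] pointing down, gripper open.
Joint ranges: [-179.16, 179.16], [-48.56, 103.87], [-65.8, 70.77], [-126.05, 130.52], [-82.76, 87.17], [-180, 180]. Speed limits (degrees/s): [127.2, 127.2, 147.25, 180, 180, 180].

INTERFACE

Orientations are given as [roll, pitch, yaw] about the fixed x, y, z axes, in that order (R = Rz(yaw) Ry(pitch) Rx(roll)).
In Python, from workcell import readout, imaging, bot, spotter gives the robot as it stands.
- The arm moves only by the shell command python3 -m jog 'ROWS' [FORCE]. ROWS is JSON, a list of rows, each an object with "rotation": the turn, a rotation vector about the world's x, y, z in degrees, a list of three; "translation": the shift along the world's x, y, z in mm, a list of three; "grip": the finger opening in mm, from 0 to 85.4. In form: [{"rotation": [wx, wy, wz], "translation": [dx, dy, dz], "grip": grip}, ...]. A call has 1 to 20 rows; each row is the pose to reach, as a shift and turn from the pose commanded when the call began; what a row does not reach only later rows make up. A row lasts 1/10 s, in which the tool goes at most 50 mm and 8.59 degrees, less where a joint would pass 70% of its speed; a pose out of reach is approached as far as the arm can. A call with a gripper value outside its range is refused whole. The fingers move at their own pace and stop on an object; FORCE is the grip in N (left out, the last holds). Time passes only in rows, so rows that repeat a pose let the fingers close. It gives the time, the measured TCP pose, the force, the opening and the grip force at its end, in the units of the state.
- readout.get_obs(): the state, without advancing time (a new reading comes with each control period).
- imaging.camera(name): name is "scene" or "top"; returns (picture, depth): 400x640x3 uint8, red, green, blue; 400x640 float32, m along the optical axis (not along the pixel's ray), 0 where there is no reading.
- imaging.camera_info(name): a dict with "vertical_fov" (degrees; the focal length in pixels is half the picture's height over the tangent of half this angle, whatever the lens; pixels are square), "cx", "cy" (the principal point, pixels), "k1" (the pictures are not rectified: a ray, as slopes to the right and down, at radius r is drawn at 1 + k1 r^2 times it, then the intrinsics apply), "extrinsics" (4x4, takes a point from camera to world coordinates). Camera axes: x right, y down, z forward; pixel columns grow to the right and rows downward; lengths in m; the calibration is good to about 2 mm. A picture is of the moment at which its call begins. camera_info takes no time and is no camera call.
- bot.job_done(): hands the job in; it is judged then, once.
Trained networks look in the newest picture that a camera, given by its name, has taken for a name from the list of things; names that differ only in an ending like _2 or _b are one class to them, and where a whole thing is asked for, a point or a joint stands for the part that bears it (a point fixed in the world has none). Each returns a list of dicts, best first, with "confidence" (0 to 1); they miss things now and then, are a little off and sometimes report something else, mostly with a low value. They report only what shows in the picture. A call takes as long as a camera call.
- spotter.spot_in(camera, target): "box" ([centre column, centre row, width, height] in pixels, round what is visible of it).
- spotter.mark_of(camera, target): "uv" ([column, row] in pixels: a listed point, or the origin of a listed thing).
The state is a dict: "time": time; "q": joint angles; "qd": joint speeds; "joint_efforts": joint torques, N m; "ee_pos": TCP position; "tcp_rot": TCP orientation; "wrist_force": force on the tool from outside, world axes, zero at the start; "torque": the same for the moment, N m; "opening": finger opening in m; "grasp_force": force on a finger pad.
Only numpy, scipy, OpenCV 4.12 (cv2) and the standard library are available. Lean on these libraries where they do the work, as an engineer would, in place of code of your own. Each camera call takes 0.05 s, during which the arm holds its last target. There are 200 camera calls.

TASK

This batch has finished its burn-in and goes out: lift every control card out of the aluminium cradle and stand it on its long edge in the black transit rack, one card to a slot and pushed fully down, and stack all the drive units lying flat in a single column in the middle of the outgoing tray, lengthwise on it, the large units below the small ones, each one centred and squared on the one beneath. Leave the glue bottle, the tool pot and the screwdriver where they are.

Things in the scene. Friction and masses are not known exactly. Their poses are not given: they have to be found in the camera images.
- tray: Shallow outgoing tray, black with a grey mat, fixed to the bench, 160 (its x) x 105 (its y) mm, floor 4 mm thick, rim 8 mm high in all and 4 mm thick. Origin: centre of the underside; x along its length, z up.
- rack: Black transit rack, fixed, 126 (x) x 172 (y) mm: 6 mm floor; at either x end a 52 mm wall with a comb of teeth 14 mm deep, upright to 42 mm, then tapering 45 degrees to points (57 mm high, outermost 50). Four slots along x at y = -63, -21, 21, 63 mm, 12 mm wide, 116 mm long between the walls; open between the combs; the floor is each slot's bottom. Origin: centre of underside, z up.
- cradle: Bare-aluminium burn-in cradle, fixed, same footprint, slots and 6 mm floor as the rack, but flat-topped teeth 36 mm high (walls too). At the start the cards stand in it, one to a slot, facing along its y; a slot may be empty. Cradle and rack may be on either side of the bench. Origin: centre of underside, z up.
- card1: Control card: green circuit board in a bare aluminium frame, a flat slab 110 long (x) x 8 thick (y) x 80 high (z) mm, 0.14 kg, standing on its long edge. Origin: middle of the lower edge; z up. All cards are alike; None if absent.
- card2: Control card: green circuit board in a bare aluminium frame, a flat slab 110 long (x) x 8 thick (y) x 80 high (z) mm, 0.14 kg, standing on its long edge. Origin: middle of the lower edge; z up. All cards are alike; None if absent.
- card3: Control card: green circuit board in a bare aluminium frame, a flat slab 110 long (x) x 8 thick (y) x 80 high (z) mm, 0.14 kg, standing on its long edge. Origin: middle of the lower edge; z up. All cards are alike; None if absent.
- card4: Control card: green circuit board in a bare aluminium frame, a flat slab 110 long (x) x 8 thick (y) x 80 high (z) mm, 0.14 kg, standing on its long edge. Origin: middle of the lower edge; z up. All cards are alike; None if absent.
- big1: Large drive unit: closed flat aluminium case, 120 x 62 x 42 mm (x, y, z), about 0.55 kg (varies by 20 %), lying flat (z up at the start; which broad face is up does not matter). Origin: centre of the case; x along its length, z across its broad faces. None if absent.
- big2: Large drive unit: closed flat aluminium case, 120 x 62 x 42 mm (x, y, z), about 0.55 kg (varies by 20 %), lying flat (z up at the start; which broad face is up does not matter). Origin: centre of the case; x along its length, z across its broad faces. None if absent.
- small1: Small drive unit: closed flat aluminium case, 100 x 54 x 34 mm (x, y, z), about 0.38 kg (varies by 20 %), lying flat (z up at the start; which broad face is up does not matter). Origin: centre of the case; x along its length, z across its broad faces. None if absent.
- small2: Small drive unit: closed flat aluminium case, 100 x 54 x 34 mm (x, y, z), about 0.38 kg (varies by 20 %), lying flat (z up at the start; which broad face is up does not matter). Origin: centre of the case; x along its length, z across its broad faces. None if absent.
- glue: Bystander: yellow glue bottle, 44 mm in diameter, 105 mm tall. Origin: centre of the underside.
- pot: Bystander: white square pot with sticks, 70 x 70 x 60 mm, sticks to 90 mm. Origin: centre of the underside.
- driver: Bystander: screwdriver 160 mm long, lying along its x. Origin: about its middle, on the bench.

How it is judged (in metres and radians):
At the end, for the whole second after the job is handed in: Each card at rest in a rack slot, lower edge within 3.5 mm of the floor, centred within 7 mm. Units at rest, flat, in one column: within 20 mm of the tray's middle (x, y) and 8 mm of each other, within 0.12 rad of the tray and 0.09 rad of each other, large below small (x of card1 in the frame of rack between -0.007 and 0.007 m and y of card1 in the frame of rack between -0.07 and 0.07 m and z of card1 in the frame of rack between 0.003 and 0.0095 m and angle between the x axis of each of card1, card2, card3, card4 and the x axis of rack, either way round below 0.08 rad and angle between each of card1, card2, card3, card4's own z axis and vertical below 0.14 rad and linear speed of each of card1, card2, card3, card4, big1, big2, small1, small2 below 0.02 m/s and x of card2 in the frame of rack between -0.007 and 0.007 m and y of card2 in the frame of rack between -0.07 and 0.07 m and z of card2 in the frame of rack between 0.003 and 0.0095 m and x of card3 in the frame of rack between -0.007 and 0.007 m and y of card3 in the frame of rack between -0.07 and 0.07 m and z of card3 in the frame of rack between 0.003 and 0.0095 m and x of card4 in the frame of rack between -0.007 and 0.007 m and y of card4 in the frame of rack between -0.07 and 0.07 m and z of card4 in the frame of rack between 0.003 and 0.0095 m and x of big1 in the frame of tray between -0.02 and 0.02 m and y of big1 in the frame of tray between -0.02 and 0.02 m and angle between the x axis of each of big1, big2, small1, small2 and the x axis of tray, either way round below 0.12 rad and angle between the z axis of each of big1, big2, small1, small2 and the z axis of tray, either way round below 0.05 rad and z of each of big1, big2 in the frame of tray below 0.08 m and horizontal distance between big1 and big2 below 0.008 m and angle between the x axis of big1 and the x axis of big2, either way round below 0.09 rad and horizontal distance between each of big1, big2 and small1 below 0.008 m and angle between the x axis of each of big1, big2 and the x axis of small1, either way round below 0.09 rad and horizontal distance between each of big1, big2, small1 and small2 below 0.008 m and angle between the x axis of each of big1, big2, small1 and the x axis of small2, either way round below 0.09 rad and x of big2 in the frame of tray between -0.02 and 0.02 m and y of big2 in the frame of tray between -0.02 and 0.02 m and x of small1 in the frame of tray between -0.02 and 0.02 m and y of small1 in the frame of tray between -0.02 and 0.02 m and z of each of small1, small2 in the frame of tray above 0.05 m and x of small2 in the frame of tray between -0.02 and 0.02 m and y of small2 in the frame of tray between -0.02 and 0.02 m); the robot touches nothing.
It fails at once if the glue bottle is moved more than 30 mm (distance of glue from where it was at the start of the episode above 0.03 m).
It fails at once if the tool pot is moved more than 30 mm (distance of pot from where it was at the start of the episode above 0.03 m).
It fails at once if the screwdriver is moved more than 30 mm (distance of driver from where it was at the start of the episode above 0.03 m).
Of card1, card2, card3, card4 only 3 to 4 are there at a start; the rules pass over those that are not, and their reading is None.
Of big1, big2, small1, small2 only 3 to 4 are there at a start; the rules pass over those that are not, and their reading is None.
At some moment in a run one of small1, small2 may be knocked a few centimetres aside while the robot is not near it.
It also fails if it takes over 210 s, if anything falls off the work surface, if the arm or the gripper's body presses on something with over 40 N, if the wrist force passes 120 N, or if a joint passes its speed limit or range.

## Working session

There is one attempt and no reset: what is moved stays moved. The work goes in short steps, Python scripts to look and compute and a shell command to move; the robot and the scene stay as the last step left them, time stands still between calls to the robot, and variables do not carry over. Pictures are saved under pics/ and viewed, at most 14 in all, crops included, and the job is handed in when it is done.

```bash
mkdir -p pics; ls; cat > h.py <<'E'
import numpy as np, cv2
from workcell import readout, imaging, bot, spotter
def cloud(name):
    im,d=imaging.camera(name); i=imaging.camera_info(name)
    f=200/np.tan(np.radians(i["vertical_fov"])/2)
    K=np.array([[f,0,i["cx"]],[0,f,i["cy"]],[0,0,1.]])
    v,u=np.mgrid[0:400,0:640]
    uv=np.stack([u,v],-1).reshape(-1,1,2).astype(np.float64)
    r=cv2.undistortPoints(uv,K,np.array([i["k1"],0,0,0,0.])).reshape(400,640,2)
    E=np.array(i["extrinsics"])
    P=np.concatenate([r*d[...,None],d[...,None]],-1)@E[:3,:3].T+E[:3,3]
    P[d==0]=np.nan
    return im,P
E
python3 - <<'E'
from h import *
for n in("top","scene"):
    im,P=cloud(n); cv2.imwrite(f"pics/{n}0.png",im[...,::-1]); np.save(n+"0.npy",P)
    print(n,imaging.camera_info(n))
    for t in("tray","rack","cradle","card1","big1","small1","glue","pot","driver"):
        for m in spotter.spot_in(n,t):
            if m["confidence"]>.3:
                b=m["box"];u,v=int(b[0]),int(b[1]);print(t,round(m["confidence"],2),np.round(b),np.round(P[min(v,399),min(u,639)],3))
print(readout.get_obs())
E
```

```text
pics
top {'vertical_fov': 47.83663646410673, 'cx': 317.13357009911294, 'cy': 207.29504847879684, 'k1': -0.06554974044015487, 'extrinsics': array([[-0.01612478, -0.97379674,  0.22684776,  0.30139399],
       [-0.99986898,  0.01538173, -0.005043  , -0.01803675],
       [ 0.00142155, -0.22689935, -0.97391717,  1.28696807],
       [ 0.        ,  0.        ,  0.        ,  1.        ]])}
tray 0.75 [310. 178.  51.  58.] [ 0.691 -0.002  0.   ]
rack 0.93 [423. 254.  69.  57.] [ 0.461 -0.323  0.004]
card1 0.87 [182. 247.  18.  40.] [0.48  0.345 0.085]
card1 0.79 [169. 251.  15.  45.] [0.472 0.386 0.068]
card1 0.6 [199. 244.  10.  39.] [0.489 0.303 0.057]
card1 0.54 [214. 239.   9.  35.] [0.504 0.264 0.064]
big1 0.67 [239. 187.  49.  28.] [0.658 0.202 0.04 ]
big1 0.56 [381. 184.  43.  26.] [ 0.66  -0.209  0.042]
small1 0.71 [279. 241.  41.  17.] [0.498 0.087 0.034]
glue 0.72 [168. 252.  13.  43.] [0.469 0.385 0.07 ]
glue 0.55 [149. 212.  23.  15.] [0.579 0.446 0.067]
pot 0.79 [473. 202.  37.  30.] [ 0.611 -0.485  0.006]
driver 0.86 [173. 187.  15.  51.] [0.667 0.397 0.021]
driver 0.49 [200. 244
[... 1231 characters left out ...]
.  12.  53.] [0.674 0.389 0.017]
{'time': 1.0, 'q': array([ 7.09330374e+01,  4.97809761e+00,  1.00798165e+01,  9.51010001e+01,
       -9.68569410e-04,  8.99998903e+01]), 'qd': array([ 0.01962997, -0.00787339,  0.09622013, -0.07260985, -0.12610023,
        0.00635465]), 'joint_efforts': array([ 2.79664644e-03, -5.20116448e+01,  4.64858937e+01,  2.05103490e-03,
        9.01211683e-05,  1.07639934e-05]), 'ee_pos': array([0.17967276, 0.51981843, 0.23130621]), 'tcp_rot': array([1.79999281e+02, 9.68570786e-04, 1.60933147e+02]), 'wrist_force': array([-0.48733442,  0.7193052 ,  0.31714321]), 'torque': array([-0.05114769,  0.03301118, -0.04881711]), 'grasp_force': 0.0, 'opening': 0.08551431176312917}
```

View pics/top0.png

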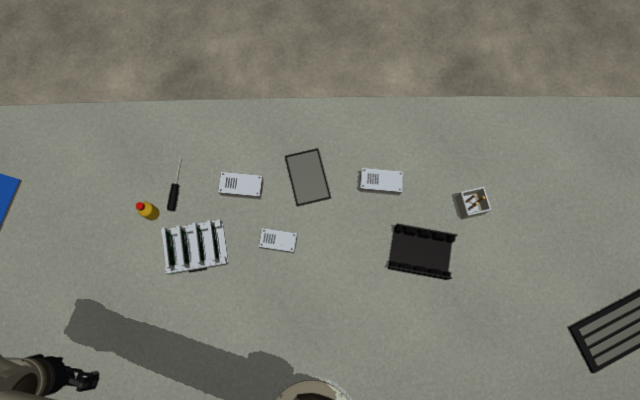

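View pics/scene0.png

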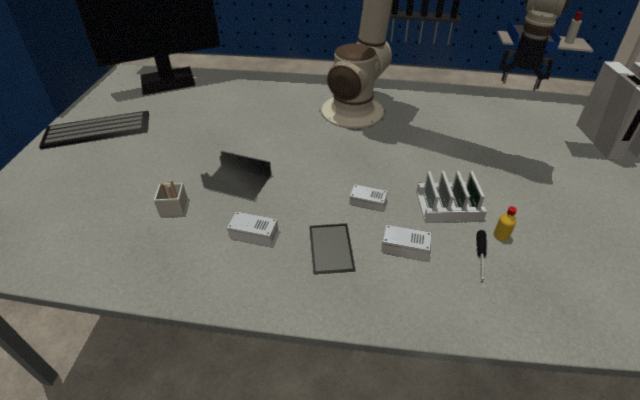

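Four cards stand in the cradle (top view 168–218, 245). There are two big units at (240,185) and (382,181), one small at (278,240), the tray at (308,177) and the rack at (421,251). Next, precise poses.

```bash
cat >> h.py <<'E'
def rect(Q):
    (c,s,a)=cv2.minAreaRect((Q[:,:2]*1000).astype(np.float32))
    if s[0]<s[1]: s=s[::-1]; a+=90
    a=(a+90)%180-90
    return np.round([*c,*s,a],1)
def win(P,c,r,z0,z1):
    return (np.abs(P[...,0]-c[0])<r)&(np.abs(P[...,1]-c[1])<r)&(P[...,2]>z0)&(P[...,2]<z1)
def big_cc(m):
    n,l,s,_=cv2.connectedComponentsWithStats(m.astype(np.uint8),connectivity=8)
    return l==1+np.argmax(s[1:,4]) if n>1 else m
def unit(P,c,h,r=.09):
    m=big_cc(win(P,c,r,h-.006,h+.008)); Q=P[m]
    return rect(Q),np.round(Q.mean(0)*1000,1),len(Q)
E
python3 - <<'E'
from h import *
for n in("top","scene"):
    P=np.load(n+"0.npy"); im=cv2.imread(f"pics/{n}0.png")
    print(n); np.set_printoptions(suppress=True)
    print(" bench z",[np.round(np.nanmedian(P[win(P,c,.02,-.02,.02)][:,2])*1000,1) for c in((.4,0),(.6,.1),(.35,-.2))])
    for k,c,h in(("bigL",(.658,.2),.042),("bigR",(.66,-.209),.042),("small",(.505,.088),.034)): print(k,*unit(P,c,h))
    m=win(P,(.49,.32),.13,.045,.1); Q=P[m]; print("cards all",rect(Q))
    print("cradle+", rect(P[win(P,(.49,.32),.13,.012,.045)]))
    nn,l,s,_=cv2.connectedComponentsWithStats(m.astype(np.uint8),connectivity=4)
    for i in range(1,nn):
        if s[i,4]>25:
            q=P[l==i]; print("  comp",s[i,4],rect(q),np.round(q[:,2].min(),3),np.round(np.median(q[:,2]),3),np.round(q[:,2].max(),3))
    print("rack up",rect(P[big_cc(win(P,(.47,-.32),.14,.012,.07))]),rect(P[win(P,(.47,-.32),.14,.04,.07)]))
    g=im.max(2); m=win(P,(.69,0),.13,-.01,.02)&(g<60); m=big_cc(cv2.morphologyEx(m.astype(np.uint8),cv2.MORPH_CLOSE,np.ones((3,3)))>0)&~np.isnan(P[...,0]); print("tray",rect(P[m]),m.sum())
big=cv2.resize(cv2.imread("pics/top0.png")[205:290,130:260],None,fx=6,fy=6,interpolation=cv2.INTER_CUBIC)
cv2.imwrite("pics/c1.png",big)
E
```

```text
top
 bench z [np.float64(-1.2), np.float64(-1.0), np.float64(-1.0)]
bigL [665.2 196.7 121.   63.4  83.8] [664.5 196.3  41.5] 870
bigR [ 670.7 -211.1  117.6   64.9   83.5] [ 670.3 -211.    41.2] 835
small [501.6  87.7 100.8  54.7  80.4] [501.3  87.7  33.1] 670
cards all [523.7 353.3 190.9 177.5   7.9]
cradle+ [522.8 343.1 209.9 192.8   9.4]
  comp 74 [588.4 444.2  36.5  11.   -0.5] 0.045 0.064 0.082
  comp 226 [495.7 265.2 111.    9.8   9. ] 0.045 0.082 0.09
  comp 243 [490.2 306.3 108.1   9.4   9.1] 0.045 0.082 0.09
  comp 224 [483.3 347.4 108.8  10.2   9.8] 0.045 0.083 0.09
  comp 281 [477.6 388.4 109.3  10.3   9.6] 0.045 0.08 0.092
rack up [ 512.3 -327.2  173.7   23.9   78.4] [ 511.7 -344.2  235.2  207.1  -10.7]
tray [694.5   3.6 159.8 103.5  13. ] 237
scene
 bench z [np.float64(0.8), np.float64(0.8), np.float64(1.1)]
bigL [665.8 197.2 118.4  66.8  83.4] [668.5 197.   42.4] 889
bigR [ 671.9 -211.5  122.2   65.3   85.2] [ 674.3 -210.3   42.2] 838
small [502.2  89.3 100.7  60.6  82. ] [505.4  89.6  34.5] 495
cards all [524.4 351.7 200.7 174.1   9.6]
cradle+ [524.3 340.2 208.5 189.6   9.4]
  comp 253 [495.5 263.9 114.4  10.5   9.5] 0.046 0.073 0.091
  comp 275 [489.7 305.1 116.4   9.7   8.9] 0.045 0.072 0.09
  comp 272 [482.6 347.5 116.8  10.2   8. ] 0.045 0.072 0.092
  comp 326 [478.3 388.1 114.7  11.4   9.8] 0.045 0.071 0.091
  comp 93 [591.7 443.7  36.7  11.5   3.9] 0.046 0.065 0.083
rack up [ 409.7 -307.8  173.4   26.8   77.6] [ 512.  -343.6  241.8  202.7  -12.7]
tray [695.9   3.7 163.1 101.   12.9] 208
```

View pics/c1.png

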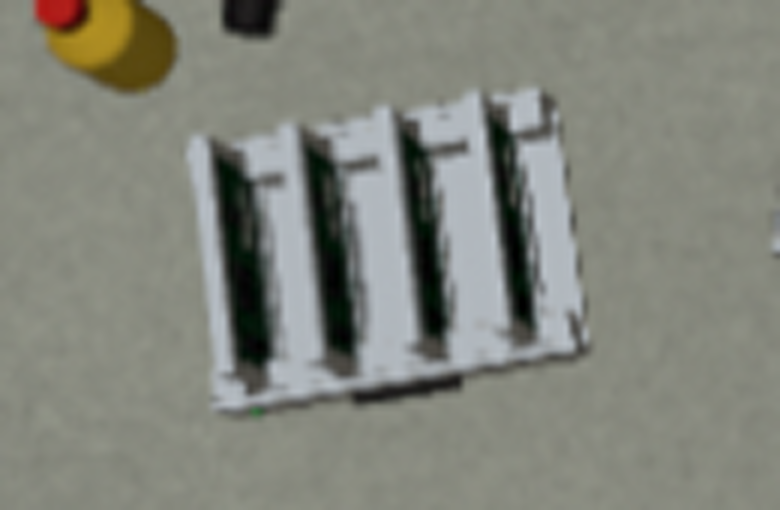

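The crop shows four cards standing upright in the cradle, with green faces at columns 240–520 of the crop. The cradle is yawed about 9°. I'll fit the rack pose with a model.

```bash
cat > rackfit.py <<'E'
from h import *
from scipy.optimize import least_squares
def sdf(p):
    x,y,z=np.abs(p[:,0]),np.abs(p[:,1]),p[:,2]
    box=lambda x0,x1,y0,y1,z1:np.max([x0-x,x-x1,y0-y,y-y1,z-z1,-z],0)
    S=[box(-99,63,-99,86,6),box(58,63,-99,86,52)]
    for yc in(0,42): S.append(np.max([44-x,x-58,np.abs(y-yc)-15,(np.abs(y-yc)+z-57)/2**.5],0))
    S.append(np.max([44-x,x-58,69-y,y-86,z-50,(69-y+z-42)/2**.5],0))
    return np.min(S,0)
def fit(Q,x0):
    def f(v,z=None):
        c,s=np.cos(np.radians(v[2])),np.sin(np.radians(v[2])); d=Q-[v[0],v[1],v[3]]
        return sdf(np.c_[d[:,0]*c+d[:,1]*s,-d[:,0]*s+d[:,1]*c,d[:,2]])
    r=least_squares(f,x0,loss="soft_l1",f_scale=2,diff_step=1e-4)
    return r.x,np.median(np.abs(f(r.x)))
if __name__=="__main__":
    for n in("top","scene"):
        P=np.load(n+"0.npy"); Q=P[win(P,(.462,-.318),.12,.004,.065)]*1000
        Q=Q[(Q[:,0]<560)]
        for x0 in([461,-317,-12,0],[466,-312,-11,0],[456,-322,-13,0]): print(n,len(Q),*fit(Q,x0))
E
python3 rackfit.py
```

```text
top 2290 [ 4.61711746e+02 -3.17329158e+02 -1.13225214e+01  1.34960971e-01] 1.0545509110686524
top 2290 [ 4.61717936e+02 -3.17333381e+02 -1.13207265e+01  1.33752618e-01] 1.050325060359505
top 2290 [ 4.61715346e+02 -3.17334112e+02 -1.13184374e+01  1.34927243e-01] 1.0513776276505453
scene 2139 [ 461.26708283 -318.94904311  -11.46336773    1.26997295] 1.0608430529717339
scene 2139 [ 461.26708216 -318.94904421  -11.46336788    1.26997301] 1.0608433056230666
scene 2139 [ 461.26708373 -318.94904174  -11.46336754    1.26997288] 1.0608426728376514
```

```bash
python3 -m jog '[{"rotation":[0,0,-8],"translation":[16,-8,0],"grip":30},{"rotation":[0,0,-16],"translation":[32,-16,0],"grip":30},{"rotation":[0,0,-24],"translation":[48,-24,0],"grip":30},{"rotation":[0,0,-32],"translation":[64,-32,0],"grip":30},{"rotation":[0,0,-40],"translation":[80,-40,0],"grip":30},{"rotation":[0,0,-48],"translation":[96,-48,0],"grip":30},{"rotation":[0,0,-56],"translation":[112,-56,0],"grip":30},{"rotation":[0,0,-64],"translation":[128,-64,0],"grip":30},{"rotation":[0,0,-72],"translation":[144,-72,0],"grip":30},{"rotation":[0,0,-80],"translation":[160,-80,0],"grip":30},{"rotation":[0,0,-88],"translation":[176,-88,0],"grip":30},{"rotation":[0,0,-96],"translation":[192,-96,0],"grip":30},{"rotation":[0,0,-104],"translation":[208,-104,0],"grip":30},{"rotation":[0,0,-112],"translation":[224,-112,0],"grip":30},{"rotation":[0,0,-120],"translation":[240,-140,0],"grip":30},{"rotation":[0,0,-128],"translation":[256,-170,0],"grip":30},{"rotation":[0,0,-136],"translation":[272,-200,0],"grip":30},{"rotation":[0,0,-144],"translation":[288,-230,0],"grip":30},{"rotation":[0,0,-151.7],"translation":[316,-256,0],"grip":30},{"rotation":[0,0,-151.7],"translation":[316,-256,0],"grip":30}]' 40
```

```text
time: 3.0
ee_pos: [0.5192, 0.1985, 0.231]
tcp_rot: [-176.0, 0.3, 19.0]
wrist_force: [-0.5, 0.7, -0.4]
opening: 0.0299
grasp_force: 0.0
```

```bash
python3 -m jog '[{"rotation":[0,0,0],"translation":[0,0,0],"grip":30},{"rotation":[0,0,0],"translation":[0,0,0],"grip":30},{"rotation":[0,0,0],"translation":[0,0,0],"grip":30}]'; python3 -c "
from h import *
o=readout.get_obs();print(o['ee_pos'],o['tcp_rot'],o['q'])"
```

```text
time: 3.3
ee_pos: [0.5172, 0.2016, 0.2314]
tcp_rot: [-176.0, 0.3, 19.3]
wrist_force: [-0.6, 0.8, 0.6]
opening: 0.0302
grasp_force: 0.0
[0.51718555 0.2015875  0.23138756] [-176.03635888    0.29840044   19.31754982] [ 19.26101076   5.93958268  11.04849146  95.41122657   3.96334473
 179.94332617]
```

```bash
python3 -m jog '[{"rotation":[0,0,8],"translation":[0,0,10],"grip":30},{"rotation":[0,0,16],"translation":[0,0,10],"grip":30},{"rotation":[0,0,24],"translation":[0,0,10],"grip":30},{"rotation":[0,0,32],"translation":[0,0,10],"grip":30},{"rotation":[0,0,40],"translation":[0,0,10],"grip":30},{"rotation":[0,0,48],"translation":[0,0,10],"grip":30},{"rotation":[0,0,56],"translation":[0,0,10],"grip":30},{"rotation":[0,0,64],"translation":[0,0,10],"grip":30},{"rotation":[0,0,72],"translation":[0,0,10],"grip":30},{"rotation":[0,0,80],"translation":[0,0,10],"grip":30},{"rotation":[0,0,88],"translation":[0,0,10],"grip":30},{"rotation":[0,0,96],"translation":[0,0,10],"grip":30},{"rotation":[0,0,104],"translation":[0,0,10],"grip":30},{"rotation":[0,0,112],"translation":[0,0,10],"grip":30},{"rotation":[0,0,120],"translation":[0,0,10],"grip":30},{"rotation":[0,0,128],"translation":[0,0,10],"grip":30},{"rotation":[0,0,136],"translation":[0,0,10],"grip":30},{"rotation":[0,0,144],"translation":[0,0,10],"grip":30},{"rotation":[0,0,152],"translation":[0,0,10],"grip":30},{"rotation":[0,0,160],"translation":[0,0,10],"grip":30}]' 40
python3 -m jog '[{"rotation":[0,0,0],"translation":[0,0,0],"grip":30},{"rotation":[0,0,0],"translation":[0,0,0],"grip":30}]'
cat >> h.py <<'E'
from scipy.spatial.transform import Rotation as R
def delta(x,y,z,yaw):
    o=readout.get_obs(); p=o['ee_pos']*1000
    C=R.from_euler('xyz',o['tcp_rot'],degrees=True); G=R.from_euler('xyz',[180,0,yaw],degrees=True)
    print('dt',np.round(np.array([x,y,z])-p,1),'rot',np.round((G*C.inv()).as_rotvec(degrees=True),1),'q',np.round(o['q'],1))
E
python3 -c "
from h import *
delta(495.5,264.5,231,189.2)"
```

```text
time: 5.3
ee_pos: [0.517, 0.2022, 0.2414]
tcp_rot: [-176.0, 0.3, 179.7]
wrist_force: [-0.2, -0.2, 0.2]
opening: 0.03
grasp_force: 0.0
time: 5.5
ee_pos: [0.5171, 0.2017, 0.2414]
tcp_rot: [-176.0, 0.3, 179.1]
wrist_force: [0.3, -0.3, -0.5]
opening: 0.0298
grasp_force: 0.0
dt [-21.6  62.8 -10.4] rot [ 3.9  0.6 10.1] q [23.2  7.3 13.6 97.7 -3.7 24.2]
```

```bash
python3 -m jog '[{"rotation":[2,0.3,5],"translation":[-10,31,-5],"grip":26},{"rotation":[3.9,0.6,10.1],"translation":[-21.6,62.8,-50],"grip":26},{"rotation":[3.9,0.6,10.1],"translation":[-21.6,62.8,-90],"grip":26},{"rotation":[3.9,0.6,10.1],"translation":[-21.6,62.8,-120],"grip":26},{"rotation":[3.9,0.6,10.1],"translation":[-21.6,62.8,-120],"grip":26},{"rotation":[3.9,0.6,10.1],"translation":[-21.6,62.8,-120],"grip":26}]' 40
python3 - <<'E'
from h import *
delta(495.5,264.5,49,189.2)
im,P=cloud("scene"); cv2.imwrite("pics/s1.png",cv2.resize(im[120:260,340:540,::-1],None,fx=4,fy=4,interpolation=cv2.INTER_CUBIC))
E
```

```text
time: 6.1
ee_pos: [0.4959, 0.2638, 0.1222]
tcp_rot: [-180.0, -0.0, -170.8]
wrist_force: [-0.3, -0.8, 0.8]
opening: 0.0261
grasp_force: 0.0
dt [ -0.4   0.7 -73.2] rot [ 0. -0. -0.] q [28.   5.8 -1.1 83.1 -0.  18.8]
```

View pics/s1.png

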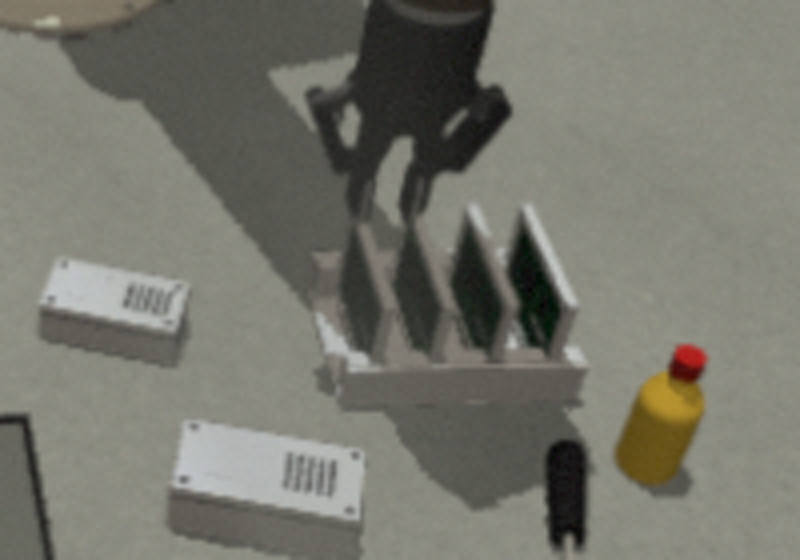

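The crop shows the fingers above card 1, at (358,210) and (415,210). I'll check the centring numerically.

```bash
python3 - <<'E'
from h import *
for n in("scene","top"):
    im,P=cloud(n)
    m=win(P,(.4955,.2645),.06,.11,.16); Q=P[m]*1000
    a=np.radians(9.2); t=-(Q[:,0]-495.5)*np.sin(a)+(Q[:,1]-264.5)*np.cos(a); s=(Q[:,0]-495.5)*np.cos(a)+(Q[:,1]-264.5)*np.sin(a)
    for z in range(110,160,10):
        k=(Q[:,2]>z)&(Q[:,2]<z+10); print(n,z,np.round(np.sort(t[k])[::4]),np.round(s[k].mean()) if k.any() else '')
E
```

```text
scene 110 [] 
scene 120 [-20.  13.] 5.0
scene 130 [-28. -24. -20. -17.  12.  13.  14.  17.  22.] 7.0
scene 140 [-29. -27. -22. -20. -19. -16.  13.  13.  14.  16.  22.  25.] 7.0
scene 150 [-28. -28. -25. -22. -19. -14.  13.  14.  14.  16.  22.  26.] 7.0
top 110 [] 
top 120 [] 
top 130 [-24. -19.] -6.0
top 140 [-27. -15.] -6.0
top 150 [-17.] -9.0
```

```bash
python3 -m jog '[{"rotation":[0,0,0],"translation":[0,0,-25],"grip":26},{"rotation":[0,0,0],"translation":[0,0,-50],"grip":26},{"rotation":[0,0,0],"translation":[0,0,-73],"grip":26},{"rotation":[0,0,0],"translation":[0,0,-73],"grip":26},{"rotation":[0,0,0],"translation":[0,0,-73],"grip":4},{"rotation":[0,0,0],"translation":[0,0,-73],"grip":4},{"rotation":[0,0,0],"translation":[0,0,-73],"grip":4},{"rotation":[0,0,0],"translation":[0,0,-73],"grip":4},{"rotation":[0,0,0],"translation":[0,0,-73],"grip":4},{"rotation":[0,0,0],"translation":[0,0,-73],"grip":4}]' 40
python3 -m jog '[{"rotation":[0,0,0],"translation":[0,0,15],"grip":4},{"rotation":[0,0,0],"translation":[0,0,30],"grip":4},{"rotation":[0,0,0],"translation":[0,0,45],"grip":4},{"rotation":[0,0,0],"translation":[0,0,70],"grip":4},{"rotation":[0,0,0],"translation":[0,0,100],"grip":4},{"rotation":[0,0,0],"translation":[0,0,131],"grip":4},{"rotation":[0,0,0],"translation":[0,0,131],"grip":4},{"rotation":[0,0,0],"translation":[0,0,131],"grip":4}]'
python3 - <<'E'
from h import *
for n in("scene","top"):
    im,P=cloud(n)
    m=big_cc(win(P,(.4955,.2645),.1,.145,.225)); Q=P[m]; print(n,len(Q),rect(Q))
cv2.imwrite("pics/t2.png",cv2.resize(im[180:300,130:260,::-1],None,fx=4,fy=4))
delta(449,-379.8,180,168.6)
E
```

```text
time: 7.25
ee_pos: [0.4969, 0.2641, 0.0504]
tcp_rot: [180.0, 0.2, -170.7]
wrist_force: [-0.4, -1.0, 6.3]
opening: 0.0078
grasp_force: 44.1
time: 8.05
ee_pos: [0.4963, 0.2639, 0.1807]
tcp_rot: [180.0, 0.1, -170.7]
wrist_force: [-0.3, -0.0, -2.0]
opening: 0.0077
grasp_force: 43.0
scene 416 [496.9 261.9 110.   36.3  25.9]
top 99 [477.6 258.   42.3  17.9 -14.9]
dt [ -46.6 -643.3    1.3] rot [  0.1  -0.1 -20.7] q [28.   5.8  5.2 89.4 -0.  18.7]
```

```bash
python3 -m jog '[{"rotation":[0,0,-1],"translation":[-2,-25,0],"grip":4},{"rotation":[0,0,-2],"translation":[-5,-65,0],"grip":4},{"rotation":[0,0,-4],"translation":[-8,-110,0],"grip":4},{"rotation":[0,0,-5],"translation":[-11,-155,0],"grip":4},{"rotation":[0,0,-7],"translation":[-14,-200,0],"grip":4},{"rotation":[0,0,-8],"translation":[-17,-245,0],"grip":4},{"rotation":[0,0,-10],"translation":[-20,-290,0],"grip":4},{"rotation":[0,0,-11],"translation":[-23,-335,0],"grip":4},{"rotation":[0,0,-13],"translation":[-26,-380,0],"grip":4},{"rotation":[0,0,-14],"translation":[-29,-425,0],"grip":4},{"rotation":[0,0,-16],"translation":[-33,-470,0],"grip":4},{"rotation":[0,0,-17],"translation":[-37,-515,0],"grip":4},{"rotation":[0,0,-19],"translation":[-41,-560,0],"grip":4},{"rotation":[0,0,-20],"translation":[-44,-600,0],"grip":4},{"rotation":[0,0,-20.7],"translation":[-46,-630,0],"grip":4},{"rotation":[0,0,-20.7],"translation":[-46,-643.3,0],"grip":4},{"rotation":[0,0,-20.7],"translation":[-46,-643.3,-15],"grip":4},{"rotation":[0,0,-20.7],"translation":[-46,-643.3,-30],"grip":4},{"rotation":[0,0,-20.7],"translation":[-46,-643.3,-50],"grip":4},{"rotation":[0,0,-20.7],"translation":[-46,-643.3,-50],"grip":4}]'
python3 - <<'E'
from h import *
delta(450,-379.8,50,168.6)
for n in("scene","top"):
    im,P=cloud(n)
    a=np.radians(-11.4); D=P*1000-[461.5,-318.1,0]
    s=D[...,0]*np.cos(a)+D[...,1]*np.sin(a); t=-D[...,0]*np.sin(a)+D[...,1]*np.cos(a)
    for z0,z1 in((90,110),(110,125),(125,140),(145,162)):
        m=(np.abs(s)<75)&(abs(t+63)<15)&(D[...,2]>z0)&(D[...,2]<z1); print(n,z0,m.sum(),np.round([*np.percentile(s[m],[0,3,97,100]),*np.percentile(t[m],[3,50,97])],1) if m.any() else '')
    cv2.imwrite(f"pics/{n}3.png",im[...,::-1])
E
```

```text
time: 10.15
ee_pos: [0.4487, -0.3777, 0.1256]
tcp_rot: [179.9, -0.3, 168.7]
wrist_force: [0.3, 0.4, -2.0]
opening: 0.0076
grasp_force: 42.7
dt [  1.3  -2.1 -75.6] rot [-0.2 -0.3 -0.1] q [-40.1   9.5   3.4  84.2  -0.  -28.8]
scene 90 122 [-56.  -52.3  51.4  54.7 -61.7 -58.8 -54.9]
scene 110 86 [-53.8 -50.8  53.8  55.4 -61.8 -57.7 -54. ]
scene 125 90 [-56.7 -52.4  53.6  56.4 -61.9 -57.  -49.9]
scene 145 92 [-44.4   4.3  53.8  56.1 -70.3 -57.2 -49.5]
top 90 45 [-50.5 -45.9  50.8  53.2 -59.  -58.1 -55.9]
top 110 31 [-41.8 -40.2  50.5  53.1 -59.1 -57.3 -56. ]
top 125 41 [-38.6 -36.4  51.8  53.  -59.7 -57.4 -50.5]
top 145 34 [-32.8 -30.4  52.8  53.  -63.3 -57.6 -51.4]
```

```bash
python3 -m jog '[{"rotation":[0,0,0],"translation":[1,-2,-10],"grip":4},{"rotation":[0,0,0],"translation":[1,-2,-18],"grip":4},{"rotation":[0,0,0],"translation":[1,-2,-26],"grip":4},{"rotation":[0,0,0],"translation":[1,-2,-34],"grip":4},{"rotation":[0,0,0],"translation":[1,-2,-38],"grip":4},{"rotation":[0,0,0],"translation":[1,-2,-38],"grip":4}]'
python3 -m jog '[{"rotation":[0,0,0],"translation":[0,0,-8],"grip":4},{"rotation":[0,0,0],"translation":[0,0,-16],"grip":4},{"rotation":[0,0,0],"translation":[0,0,-24],"grip":4},{"rotation":[0,0,0],"translation":[0,0,-30],"grip":4},{"rotation":[0,0,0],"translation":[0,0,-30],"grip":4}]'
```

```text
time: 10.85
ee_pos: [0.4506, -0.3814, 0.0905]
tcp_rot: [180.0, -0.1, 168.6]
wrist_force: [-0.0, 0.0, -0.9]
opening: 0.0072
grasp_force: 42.8
time: 11.35
ee_pos: [0.4504, -0.3812, 0.06]
tcp_rot: [180.0, -0.1, 168.6]
wrist_force: [0.7, 0.2, -1.5]
opening: 0.0073
grasp_force: 42.8
```

```bash
python3 -m jog '[{"rotation":[0,0,0],"translation":[0,0,-4],"grip":4},{"rotation":[0,0,0],"translation":[0,0,-8],"grip":4},{"rotation":[0,0,0],"translation":[0,0,-10],"grip":4},{"rotation":[0,0,0],"translation":[0,0,-11],"grip":4},{"rotation":[0,0,0],"translation":[0,0,-11],"grip":4}]'
```

```text
time: 11.85
ee_pos: [0.451, -0.3817, 0.0505]
tcp_rot: [-180.0, 0.0, 168.6]
wrist_force: [-0.0, 0.6, -0.9]
opening: 0.0077
grasp_force: 42.8
```

```bash
python3 -m jog '[{"rotation":[0,0,0],"translation":[0,0,-1],"grip":4},{"rotation":[0,0,0],"translation":[0,0,-2],"grip":4},{"rotation":[0,0,0],"translation":[0,0,-2],"grip":4},{"rotation":[0,0,0],"translation":[0,0,-2],"grip":4}]'
```

```text
time: 12.25
ee_pos: [0.451, -0.3818, 0.0504]
tcp_rot: [-179.9, 0.1, 168.6]
wrist_force: [-5.6, 3.6, 12.3]
opening: 0.0074
grasp_force: 45.1
```

```bash
python3 -m jog '[{"rotation":[0,0,0],"translation":[0,0,1],"grip":26},{"rotation":[0,0,0],"translation":[0,0,1],"grip":26},{"rotation":[0,0,0],"translation":[0,0,1],"grip":26},{"rotation":[0,0,0],"translation":[0,0,20],"grip":26},{"rotation":[0,0,0],"translation":[0,0,50],"grip":26},{"rotation":[0,0,0],"translation":[0,0,90],"grip":26},{"rotation":[0,0,0],"translation":[0,0,90],"grip":26}]'
python3 -m jog '[{"rotation":[0,0,1],"translation":[2,30,0],"grip":26},{"rotation":[0,0,3],"translation":[5,78,0],"grip":26},{"rotation":[0,0,4],"translation":[8,126,0],"grip":26},{"rotation":[0,0,6],"translation":[11,174,0],"grip":26},{"rotation":[0,0,7],"translation":[14,222,0],"grip":26},{"rotation":[0,0,8],"translation":[17,270,0],"grip":26},{"rotation":[0,0,10],"translation":[20,318,0],"grip":26},{"rotation":[0,0,11],"translation":[23,366,0],"grip":26},{"rotation":[0,0,13],"translation":[25,414,0],"grip":26},{"rotation":[0,0,15],"translation":[27,462,0],"grip":26},{"rotation":[0,0,16],"translation":[29,510,0],"grip":26},{"rotation":[0,0,18],"translation":[32,558,0],"grip":26},{"rotation":[0,0,19],"translation":[35,606,0],"grip":26},{"rotation":[0,0,20],"translation":[37,650,0],"grip":26},{"rotation":[0,0,20.6],"translation":[39,680,0],"grip":26},{"rotation":[0,0,20.6],"translation":[39,687.5,0],"grip":26},{"rotation":[0,0,20.6],"translation":[39,687.5,0],"grip":26},{"rotation":[0,0,20.6],"translation":[39,687.5,0],"grip":26},{"rotation":[0,0,20.6],"translation":[39,687.5,0],"grip":26}]'
cat >> h.py <<'E'
def rackcards():
    for n in("scene","top"):
        im,P=cloud(n); a=np.radians(-11.4); D=P*1000-[461.5,-318.1,0]
        s=D[...,0]*np.cos(a)+D[...,1]*np.sin(a); t=-D[...,0]*np.sin(a)+D[...,1]*np.cos(a)
        for k in(-63,-21,21,63):
            m=(np.abs(s)<70)&(abs(t-k)<14)&(D[...,2]>60)&(D[...,2]<110)
            if m.sum()>20:
                h=D[...,2][m]; tp=h>78; print(n,k,m.sum(),'s',np.round(np.percentile(s[m],[1,50,99]),1),'t top',np.round(np.median(t[m][tp]),1),'ztop',np.round(np.percentile(h,[80,95,99]),1))
        cv2.imwrite(f"pics/rack_{n}.png",im[...,::-1])
def crcards():
    for n in("scene","top"):
        im,P=cloud(n)
        for c in((.4955,.2645),(.490,.3057),(.483,.3474),(.478,.3882)):
            D=P*1000-np.array([*c,0])*[1000,1000,1]; a=np.radians(9.2)
            s=D[...,0]*np.cos(a)+D[...,1]*np.sin(a); t=-D[...,0]*np.sin(a)+D[...,1]*np.cos(a)
            m=(np.abs(s)<70)&(abs(t)<14)&(D[...,2]>45)&(D[...,2]<100)
            if m.sum()>20:print(n,c,m.sum(),rect(P[m]))
E
python3 -c "
from h import *
rackcards();crcards();delta(490,305.7,49,189.2)"
```

```text
time: 12.95
ee_pos: [0.4525, -0.383, 0.1439]
tcp_rot: [-179.8, 0.4, 168.6]
wrist_force: [0.8, -0.9, -0.4]
opening: 0.0261
grasp_force: 0.0
time: 14.85
ee_pos: [0.4901, 0.3046, 0.1384]
tcp_rot: [-180.0, 0.0, -170.9]
wrist_force: [0.6, 0.5, -0.1]
opening: 0.0262
grasp_force: 0.0
scene -63 208 s [-53.3   3.1  56.7] t top -62.3 ztop [86.2 88.1 89.3]
top -63 201 s [-52.1   0.4  54.3] t top -62.7 ztop [85.6 87.7 89. ]
scene (0.49, 0.3057) 280 [489.8 304.9 114.6  10.5   9.4]
scene (0.483, 0.3474) 273 [483.5 347.5 114.4  10.2   7.6]
scene (0.478, 0.3882) 324 [477.5 388.  115.4  10.6  10.6]
top (0.49, 0.3057) 148 [490.4 306.3 109.3   9.2   8.9]
dt [ -0.1   0.6 -89.6] rot [0. 0. 0.] q [31.9  7.8  2.9 85.1 -0.  22.8]
```

```bash
python3 -m jog '[{"rotation":[0,0,0],"translation":[0,0.6,-30],"grip":26},{"rotation":[0,0,0],"translation":[0,0.6,-60],"grip":26},{"rotation":[0,0,0],"translation":[0,0.6,-80],"grip":26},{"rotation":[0,0,0],"translation":[0,0.6,-89],"grip":26},{"rotation":[0,0,0],"translation":[0,0.6,-89],"grip":26},{"rotation":[0,0,0],"translation":[0,0.6,-89],"grip":4},{"rotation":[0,0,0],"translation":[0,0.6,-89],"grip":4},{"rotation":[0,0,0],"translation":[0,0.6,-89],"grip":4},{"rotation":[0,0,0],"translation":[0,0.6,-89],"grip":4},{"rotation":[0,0,0],"translation":[0,0.6,-89],"grip":4},{"rotation":[0,0,0],"translation":[0,0.6,-89],"grip":4}]' 40
python3 -m jog '[{"rotation":[0,0,0],"translation":[0,0,15],"grip":4},{"rotation":[0,0,0],"translation":[0,0,30],"grip":4},{"rotation":[0,0,0],"translation":[0,0,45],"grip":4},{"rotation":[0,0,0],"translation":[0,0,70],"grip":4},{"rotation":[0,0,0],"translation":[0,0,100],"grip":4},{"rotation":[0,0,0],"translation":[0,0,131],"grip":4},{"rotation":[0,0,0],"translation":[0,0,131],"grip":4},{"rotation":[0,0,0],"translation":[0,0,131],"grip":4}]'
python3 -c "
from h import *
delta(457.3,-338.7,180,168.6)"
```

```text
time: 16.15
ee_pos: [0.4905, 0.3068, 0.0506]
tcp_rot: [180.0, 0.1, -170.8]
wrist_force: [-0.6, -0.4, 6.1]
opening: 0.0072
grasp_force: 45.1
time: 16.95
ee_pos: [0.4903, 0.3067, 0.1817]
tcp_rot: [180.0, 0.1, -170.8]
wrist_force: [-0.4, 0.6, -2.6]
opening: 0.0075
grasp_force: 44.2
dt [ -33.  -645.4   -1.7] rot [ -0.    0.1 -20.6] q [32.   8.   7.9 89.8 -0.  22.8]
```

```bash
python3 -m jog '[{"rotation":[0,0,-1],"translation":[-2,-25,0],"grip":4},{"rotation":[0,0,-2],"translation":[-4,-65,0],"grip":4},{"rotation":[0,0,-4],"translation":[-6,-110,0],"grip":4},{"rotation":[0,0,-5],"translation":[-8,-155,0],"grip":4},{"rotation":[0,0,-7],"translation":[-10,-200,0],"grip":4},{"rotation":[0,0,-8],"translation":[-12,-245,0],"grip":4},{"rotation":[0,0,-10],"translation":[-14,-290,0],"grip":4},{"rotation":[0,0,-11],"translation":[-16,-335,0],"grip":4},{"rotation":[0,0,-13],"translation":[-19,-380,0],"grip":4},{"rotation":[0,0,-14],"translation":[-21,-425,0],"grip":4},{"rotation":[0,0,-16],"translation":[-24,-470,0],"grip":4},{"rotation":[0,0,-17],"translation":[-27,-515,0],"grip":4},{"rotation":[0,0,-19],"translation":[-29,-560,0],"grip":4},{"rotation":[0,0,-20],"translation":[-31,-600,0],"grip":4},{"rotation":[0,0,-20.6],"translation":[-33,-630,0],"grip":4},{"rotation":[0,0,-20.6],"translation":[-33,-645,0],"grip":4},{"rotation":[0,0,-20.6],"translation":[-33,-645,-15],"grip":4},{"rotation":[0,0,-20.6],"translation":[-33,-645,-30],"grip":4},{"rotation":[0,0,-20.6],"translation":[-33,-645,-50],"grip":4},{"rotation":[0,0,-20.6],"translation":[-33,-645,-50],"grip":4}]'
python3 -m jog '[{"rotation":[0,0,0],"translation":[0,0,0],"grip":4},{"rotation":[0,0,0],"translation":[0,0,0],"grip":4}]'
cat >> h.py <<'E'
def held(k):
    for n in("scene","top"):
        im,P=cloud(n); a=np.radians(-11.4); D=P*1000-[461.5,-318.1,0]
        s=D[...,0]*np.cos(a)+D[...,1]*np.sin(a); t=-D[...,0]*np.sin(a)+D[...,1]*np.cos(a)
        m=(np.abs(s)<75)&(abs(t-k)<15)&(D[...,2]>95)&(D[...,2]<140); print(n,m.sum(),np.round([*np.percentile(s[m],[1,99]),*np.percentile(t[m],[3,50,97])],1))
E
python3 - <<'E'
from h import *
delta(457.3,-338.7,50,168.6); held(-21)
E
```

```text
time: 18.95
ee_pos: [0.4557, -0.3367, 0.1267]
tcp_rot: [179.9, -0.3, 168.7]
wrist_force: [0.0, 0.5, -1.4]
opening: 0.0074
grasp_force: 43.9
time: 19.15
ee_pos: [0.4573, -0.3383, 0.1313]
tcp_rot: [-179.9, 0.1, 168.7]
wrist_force: [0.2, -0.2, -0.9]
opening: 0.0073
grasp_force: 43.9
dt [  0.   -0.4 -81.3] rot [ 0.1  0.  -0.1] q [-36.5   6.6   0.8  84.1  -0.  -25.1]
scene 267 [-56.3  54.7 -23.1 -18.7 -15.6]
top 53 [-31.8  52.7 -18.4 -17.  -12.8]
```

```bash
python3 -m jog '[{"rotation":[0,0,0],"translation":[0.5,0,-15],"grip":4},{"rotation":[0,0,0],"translation":[0.5,0,-27],"grip":4},{"rotation":[0,0,0],"translation":[0.5,0,-37],"grip":4},{"rotation":[0,0,0],"translation":[0.5,0,-45],"grip":4},{"rotation":[0,0,0],"translation":[0.5,0,-52],"grip":4},{"rotation":[0,0,0],"translation":[0.5,0,-59],"grip":4},{"rotation":[0,0,0],"translation":[0.5,0,-66],"grip":4},{"rotation":[0,0,0],"translation":[0.5,0,-71],"grip":4},{"rotation":[0,0,0],"translation":[0.5,0,-71],"grip":4}]'
python3 -m jog '[{"rotation":[0,0,0],"translation":[0,0,-5],"grip":4},{"rotation":[0,0,0],"translation":[0,0,-9],"grip":4},{"rotation":[0,0,0],"translation":[0,0,-11],"grip":4},{"rotation":[0,0,0],"translation":[0,0,-12.5],"grip":4},{"rotation":[0,0,0],"translation":[0,0,-12.5],"grip":4}]'
```

```text
time: 20.15
ee_pos: [0.4571, -0.3383, 0.0585]
tcp_rot: [-180.0, -0.1, 168.6]
wrist_force: [0.2, 0.2, -1.5]
opening: 0.0075
grasp_force: 44.1
time: 20.65
ee_pos: [0.4576, -0.3389, 0.0506]
tcp_rot: [-179.9, 0.1, 168.6]
wrist_force: [-10.0, 7.1, 26.0]
opening: 0.0074
grasp_force: 48.4
```

```bash
python3 -m jog '[{"rotation":[0,0,0],"translation":[0,0,2],"grip":26},{"rotation":[0,0,0],"translation":[0,0,2],"grip":26},{"rotation":[0,0,0],"translation":[0,0,2],"grip":26},{"rotation":[0,0,0],"translation":[0,0,20],"grip":26},{"rotation":[0,0,0],"translation":[0,0,50],"grip":26},{"rotation":[0,0,0],"translation":[0,0,92],"grip":26},{"rotation":[0,0,0],"translation":[0,0,92],"grip":26}]'
python3 -m jog '[{"rotation":[0,0,1],"translation":[2,30,0],"grip":26},{"rotation":[0,0,3],"translation":[4,78,0],"grip":26},{"rotation":[0,0,4],"translation":[6,126,0],"grip":26},{"rotation":[0,0,6],"translation":[8,174,0],"grip":26},{"rotation":[0,0,7],"translation":[10,222,0],"grip":26},{"rotation":[0,0,8],"translation":[12,270,0],"grip":26},{"rotation":[0,0,10],"translation":[14,318,0],"grip":26},{"rotation":[0,0,11],"translation":[16,366,0],"grip":26},{"rotation":[0,0,13],"translation":[18,414,0],"grip":26},{"rotation":[0,0,15],"translation":[20,462,0],"grip":26},{"rotation":[0,0,16],"translation":[21,510,0],"grip":26},{"rotation":[0,0,18],"translation":[22,558,0],"grip":26},{"rotation":[0,0,19],"translation":[24,606,0],"grip":26},{"rotation":[0,0,20],"translation":[25,650,0],"grip":26},{"rotation":[0,0,20.6],"translation":[25.5,678,0],"grip":26},{"rotation":[0,0,20.6],"translation":[25.5,686.5,0],"grip":26},{"rotation":[0,0,20.6],"translation":[25.5,686.5,0],"grip":26},{"rotation":[0,0,20.6],"translation":[25.5,686.5,0],"grip":26},{"rotation":[0,0,20.6],"translation":[25.5,686.5,0],"grip":26}]'
python3 -c "
from h import *
rackcards();crcards();delta(483.2,347.5,49,189.2)"
```

```text
time: 21.35
ee_pos: [0.4591, -0.3398, 0.1442]
tcp_rot: [-179.8, 0.4, 168.6]
wrist_force: [-0.1, 0.2, 0.9]
opening: 0.0258
grasp_force: 0.0
time: 23.25
ee_pos: [0.4831, 0.3467, 0.1389]
tcp_rot: [-180.0, -0.0, -170.9]
wrist_force: [-0.8, -0.7, 0.6]
opening: 0.0259
grasp_force: 0.0
scene -63 211 s [-53.1   4.1  56.8] t top -62.3 ztop [86.3 88.6 90. ]
scene -21 223 s [-55.8   3.3  54.8] t top -19.0 ztop [87.1 88.4 90.3]
top -63 195 s [-52.4  -3.1  54.3] t top -62.8 ztop [85.6 86.9 88.3]
top -21 183 s [-54.1  -3.5  52.2] t top -18.9 ztop [86.5 88.2 90.3]
scene (0.483, 0.3474) 273 [483.7 348.2 112.5  10.8   8.5]
scene (0.478, 0.3882) 322 [477.4 388.  115.9  10.9  10.1]
top (0.483, 0.3474) 141 [483.3 347.1 108.7   9.9   9.3]
top (0.478, 0.3882) 33 [475.7 385.5  26.6   4.8  15.2]
dt [  0.1   0.3 -90.1] rot [0. 0. 0.] q [35.7 10.3  5.7 85.5 -0.  26.5]
```

```bash
python3 -m jog '[{"rotation":[0,0,0],"translation":[0.2,0.4,-30],"grip":26},{"rotation":[0,0,0],"translation":[0.2,0.4,-60],"grip":26},{"rotation":[0,0,0],"translation":[0.2,0.4,-80],"grip":26},{"rotation":[0,0,0],"translation":[0.2,0.4,-89.5],"grip":26},{"rotation":[0,0,0],"translation":[0.2,0.4,-89.5],"grip":26},{"rotation":[0,0,0],"translation":[0.2,0.4,-89.5],"grip":4},{"rotation":[0,0,0],"translation":[0.2,0.4,-89.5],"grip":4},{"rotation":[0,0,0],"translation":[0.2,0.4,-89.5],"grip":4},{"rotation":[0,0,0],"translation":[0.2,0.4,-89.5],"grip":4},{"rotation":[0,0,0],"translation":[0.2,0.4,-89.5],"grip":4},{"rotation":[0,0,0],"translation":[0.2,0.4,-89.5],"grip":4}]' 40
python3 -m jog '[{"rotation":[0,0,0],"translation":[0,0,15],"grip":4},{"rotation":[0,0,0],"translation":[0,0,30],"grip":4},{"rotation":[0,0,0],"translation":[0,0,45],"grip":4},{"rotation":[0,0,0],"translation":[0,0,70],"grip":4},{"rotation":[0,0,0],"translation":[0,0,100],"grip":4},{"rotation":[0,0,0],"translation":[0,0,131],"grip":4},{"rotation":[0,0,0],"translation":[0,0,131],"grip":4},{"rotation":[0,0,0],"translation":[0,0,131],"grip":4}]'
python3 -c "
from h import *
delta(465.7,-297.5,180,168.6)"
```

```text
time: 24.55
ee_pos: [0.4838, 0.3488, 0.0508]
tcp_rot: [180.0, 0.1, -170.8]
wrist_force: [0.0, -1.0, 6.7]
opening: 0.007
grasp_force: 43.3
time: 25.35
ee_pos: [0.4835, 0.3487, 0.1817]
tcp_rot: [180.0, 0.1, -170.8]
wrist_force: [-1.0, -0.0, -1.7]
opening: 0.0074
grasp_force: 42.3
dt [ -17.8 -646.2   -1.7] rot [ -0.    0.1 -20.6] q [35.8 10.5 10.7 90.1 -0.  26.6]
```

```bash
python3 -m jog '[{"rotation":[0,0,-1],"translation":[-1,-25,0],"grip":4},{"rotation":[0,0,-2],"translation":[-2,-65,0],"grip":4},{"rotation":[0,0,-4],"translation":[-3,-110,0],"grip":4},{"rotation":[0,0,-5],"translation":[-4,-155,0],"grip":4},{"rotation":[0,0,-7],"translation":[-5,-200,0],"grip":4},{"rotation":[0,0,-8],"translation":[-6,-245,0],"grip":4},{"rotation":[0,0,-10],"translation":[-7,-290,0],"grip":4},{"rotation":[0,0,-11],"translation":[-8,-335,0],"grip":4},{"rotation":[0,0,-13],"translation":[-10,-380,0],"grip":4},{"rotation":[0,0,-14],"translation":[-11,-425,0],"grip":4},{"rotation":[0,0,-16],"translation":[-13,-470,0],"grip":4},{"rotation":[0,0,-17],"translation":[-14,-515,0],"grip":4},{"rotation":[0,0,-19],"translation":[-16,-560,0],"grip":4},{"rotation":[0,0,-20],"translation":[-17,-600,0],"grip":4},{"rotation":[0,0,-20.6],"translation":[-17.5,-630,0],"grip":4},{"rotation":[0,0,-20.6],"translation":[-17.5,-646,0],"grip":4},{"rotation":[0,0,-20.6],"translation":[-17.5,-646,-15],"grip":4},{"rotation":[0,0,-20.6],"translation":[-17.5,-646,-30],"grip":4},{"rotation":[0,0,-20.6],"translation":[-17.5,-646,-50],"grip":4},{"rotation":[0,0,-20.6],"translation":[-17.5,-646,-50],"grip":4}]'
python3 -m jog '[{"rotation":[0,0,0],"translation":[0,0,0],"grip":4},{"rotation":[0,0,0],"translation":[0,0,0],"grip":4}]'
python3 - <<'E'
from h import *
delta(465.7,-297.5,50,168.6); held(21)
E
```

```text
time: 27.35
ee_pos: [0.4642, -0.296, 0.1267]
tcp_rot: [179.9, -0.3, 168.7]
wrist_force: [-0.0, 0.4, -3.1]
opening: 0.0073
grasp_force: 42.1
time: 27.55
ee_pos: [0.466, -0.2974, 0.1312]
tcp_rot: [-179.9, 0.1, 168.7]
wrist_force: [0.5, -0.1, -0.9]
opening: 0.0072
grasp_force: 42.1
dt [ -0.3  -0.1 -81.2] rot [ 0.1  0.  -0.1] q [-32.5   4.4  -1.6  83.9  -0.  -21.2]
scene 263 [-56.2  55.8  19.2  23.5  26.8]
top 22 [-22.7  53.6  24.2  25.9  32.2]
```

```bash
python3 -m jog '[{"rotation":[0,0,0],"translation":[0,0,-15],"grip":4},{"rotation":[0,0,0],"translation":[0,0,-27],"grip":4},{"rotation":[0,0,0],"translation":[0,0,-37],"grip":4},{"rotation":[0,0,0],"translation":[0,0,-45],"grip":4},{"rotation":[0,0,0],"translation":[0,0,-52],"grip":4},{"rotation":[0,0,0],"translation":[0,0,-59],"grip":4},{"rotation":[0,0,0],"translation":[0,0,-66],"grip":4},{"rotation":[0,0,0],"translation":[0,0,-71],"grip":4},{"rotation":[0,0,0],"translation":[0,0,-71],"grip":4}]'
python3 -m jog '[{"rotation":[0,0,0],"translation":[0,0,-5],"grip":4},{"rotation":[0,0,0],"translation":[0,0,-9],"grip":4},{"rotation":[0,0,0],"translation":[0,0,-11],"grip":4},{"rotation":[0,0,0],"translation":[0,0,-12],"grip":4},{"rotation":[0,0,0],"translation":[0,0,-12],"grip":4}]'
```

```text
time: 28.55
ee_pos: [0.4653, -0.2975, 0.0585]
tcp_rot: [-180.0, -0.1, 168.6]
wrist_force: [-0.1, 0.5, -1.4]
opening: 0.0074
grasp_force: 42.2
time: 29.05
ee_pos: [0.4658, -0.2981, 0.0507]
tcp_rot: [-179.9, 0.1, 168.6]
wrist_force: [-10.2, 4.4, 24.0]
opening: 0.008
grasp_force: 46.2
```

```bash
python3 -m jog '[{"rotation":[0,0,0],"translation":[0,0,2],"grip":26},{"rotation":[0,0,0],"translation":[0,0,2],"grip":26},{"rotation":[0,0,0],"translation":[0,0,2],"grip":26},{"rotation":[0,0,0],"translation":[0,0,20],"grip":26},{"rotation":[0,0,0],"translation":[0,0,50],"grip":26},{"rotation":[0,0,0],"translation":[0,0,92],"grip":26},{"rotation":[0,0,0],"translation":[0,0,92],"grip":26}]'
python3 -m jog '[{"rotation":[0,0,1],"translation":[1,30,0],"grip":26},{"rotation":[0,0,3],"translation":[2,78,0],"grip":26},{"rotation":[0,0,4],"translation":[3,126,0],"grip":26},{"rotation":[0,0,6],"translation":[4,174,0],"grip":26},{"rotation":[0,0,7],"translation":[5,222,0],"grip":26},{"rotation":[0,0,8],"translation":[6,270,0],"grip":26},{"rotation":[0,0,10],"translation":[7,318,0],"grip":26},{"rotation":[0,0,11],"translation":[8,366,0],"grip":26},{"rotation":[0,0,13],"translation":[9,414,0],"grip":26},{"rotation":[0,0,15],"translation":[10,462,0],"grip":26},{"rotation":[0,0,16],"translation":[11,510,0],"grip":26},{"rotation":[0,0,18],"translation":[11,558,0],"grip":26},{"rotation":[0,0,19],"translation":[12,606,0],"grip":26},{"rotation":[0,0,20],"translation":[12,650,0],"grip":26},{"rotation":[0,0,20.6],"translation":[12,678,0],"grip":26},{"rotation":[0,0,20.6],"translation":[12,686.5,0],"grip":26},{"rotation":[0,0,20.6],"translation":[12,686.5,0],"grip":26},{"rotation":[0,0,20.6],"translation":[12,686.5,0],"grip":26},{"rotation":[0,0,20.6],"translation":[12,686.5,0],"grip":26}]'
python3 -c "
from h import *
rackcards();crcards();delta(477.7,388.2,49,189.2)"
```

```text
time: 29.75
ee_pos: [0.4674, -0.2988, 0.1446]
tcp_rot: [-179.8, 0.4, 168.6]
wrist_force: [0.5, 0.4, -0.0]
opening: 0.0258
grasp_force: 0.0
time: 31.65
ee_pos: [0.4779, 0.3876, 0.1395]
tcp_rot: [-180.0, 0.0, -170.9]
wrist_force: [0.1, -0.0, 0.6]
opening: 0.0261
grasp_force: 0.0
scene -63 205 s [-52.    4.9  56.2] t top -62.1 ztop [86.5 88.6 90.3]
scene -21 223 s [-54.3   4.2  55.2] t top -19.0 ztop [87.  88.4 90. ]
scene 21 218 s [-56.6   1.8  56.2] t top 23.0 ztop [86.7 88.6 89.6]
top -63 192 s [-52.    0.4  54.9] t top -62.9 ztop [85.7 88.2 90. ]
top -21 182 s [-54.1  -3.2  52.2] t top -18.8 ztop [85.8 88.3 90.6]
top 21 177 s [-56.8  -3.8  52.3] t top 23.3 ztop [86.6 88.  89. ]
scene (0.478, 0.3882) 323 [478.7 388.1 113.4  11.8  10.3]
top (0.478, 0.3882) 181 [477.5 388.8 107.6  11.2   9.5]
dt [ -0.2   0.1 -90.7] rot [0. 0. 0.] q [39.1 13.1  9.1 86.  -0.  29.9]
```

```bash
python3 -m jog '[{"rotation":[0,0,0],"translation":[0,0.2,-30],"grip":26},{"rotation":[0,0,0],"translation":[0,0.2,-60],"grip":26},{"rotation":[0,0,0],"translation":[0,0.2,-80],"grip":26},{"rotation":[0,0,0],"translation":[0,0.2,-90],"grip":26},{"rotation":[0,0,0],"translation":[0,0.2,-90],"grip":26},{"rotation":[0,0,0],"translation":[0,0.2,-90],"grip":4},{"rotation":[0,0,0],"translation":[0,0.2,-90],"grip":4},{"rotation":[0,0,0],"translation":[0,0.2,-90],"grip":4},{"rotation":[0,0,0],"translation":[0,0.2,-90],"grip":4},{"rotation":[0,0,0],"translation":[0,0.2,-90],"grip":4},{"rotation":[0,0,0],"translation":[0,0.2,-90],"grip":4}]' 40
python3 -m jog '[{"rotation":[0,0,0],"translation":[0,0,15],"grip":4},{"rotation":[0,0,0],"translation":[0,0,30],"grip":4},{"rotation":[0,0,0],"translation":[0,0,45],"grip":4},{"rotation":[0,0,0],"translation":[0,0,70],"grip":4},{"rotation":[0,0,0],"translation":[0,0,100],"grip":4},{"rotation":[0,0,0],"translation":[0,0,131],"grip":4},{"rotation":[0,0,0],"translation":[0,0,131],"grip":4},{"rotation":[0,0,0],"translation":[0,0,131],"grip":4}]'
python3 -c "
from h import *
delta(474.2,-256.4,180,168.6)"
```

```text
time: 32.95
ee_pos: [0.4782, 0.3895, 0.0507]
tcp_rot: [180.0, 0.1, -170.8]
wrist_force: [0.2, -0.2, 6.6]
opening: 0.0075
grasp_force: 45.2
time: 33.75
ee_pos: [0.4779, 0.3894, 0.1817]
tcp_rot: [180.0, 0.1, -170.8]
wrist_force: [0.3, -0.1, -1.0]
opening: 0.0074
grasp_force: 44.3
dt [  -3.7 -645.8   -1.7] rot [ -0.    0.1 -20.6] q [39.2 13.4 14.1 90.6 -0.  29.9]
```

```bash
python3 -m jog '[{"rotation":[0,0,-1],"translation":[0,-25,0],"grip":4},{"rotation":[0,0,-2],"translation":[0,-65,0],"grip":4},{"rotation":[0,0,-4],"translation":[0,-110,0],"grip":4},{"rotation":[0,0,-5],"translation":[-1,-155,0],"grip":4},{"rotation":[0,0,-7],"translation":[-1,-200,0],"grip":4},{"rotation":[0,0,-8],"translation":[-1,-245,0],"grip":4},{"rotation":[0,0,-10],"translation":[-2,-290,0],"grip":4},{"rotation":[0,0,-11],"translation":[-2,-335,0],"grip":4},{"rotation":[0,0,-13],"translation":[-2,-380,0],"grip":4},{"rotation":[0,0,-14],"translation":[-3,-425,0],"grip":4},{"rotation":[0,0,-16],"translation":[-3,-470,0],"grip":4},{"rotation":[0,0,-17],"translation":[-3,-515,0],"grip":4},{"rotation":[0,0,-19],"translation":[-4,-560,0],"grip":4},{"rotation":[0,0,-20],"translation":[-4,-600,0],"grip":4},{"rotation":[0,0,-20.6],"translation":[-4,-630,0],"grip":4},{"rotation":[0,0,-20.6],"translation":[-4,-645.5,0],"grip":4},{"rotation":[0,0,-20.6],"translation":[-4,-645.5,-15],"grip":4},{"rotation":[0,0,-20.6],"translation":[-4,-645.5,-30],"grip":4},{"rotation":[0,0,-20.6],"translation":[-4,-645.5,-50],"grip":4},{"rotation":[0,0,-20.6],"translation":[-4,-645.5,-50],"grip":4}]'
python3 -m jog '[{"rotation":[0,0,0],"translation":[0,0,0],"grip":4},{"rotation":[0,0,0],"translation":[0,0,0],"grip":4}]'
python3 - <<'E'
from h import *
delta(474.2,-256.4,50,168.6); held(63)
E
```

```text
time: 35.75
ee_pos: [0.4722, -0.2549, 0.1268]
tcp_rot: [179.9, -0.3, 168.7]
wrist_force: [-0.8, 0.3, -1.0]
opening: 0.0076
grasp_force: 44.0
time: 35.95
ee_pos: [0.4739, -0.2561, 0.1312]
tcp_rot: [-180.0, 0.0, 168.7]
wrist_force: [0.6, 0.2, -1.9]
opening: 0.0076
grasp_force: 44.0
dt [  0.3  -0.3 -81.2] rot [ 0.1  0.  -0.1] q [-28.4   2.5  -3.6  83.8  -0.  -17. ]
scene 249 [-57.3  55.6  61.5  65.8  68.9]
top 1 [-6.1 -6.1 77.6 77.6 77.6]
```

```bash
python3 -m jog '[{"rotation":[0,0,0],"translation":[0.5,-0.3,-15],"grip":4},{"rotation":[0,0,0],"translation":[0.5,-0.3,-27],"grip":4},{"rotation":[0,0,0],"translation":[0.5,-0.3,-37],"grip":4},{"rotation":[0,0,0],"translation":[0.5,-0.3,-45],"grip":4},{"rotation":[0,0,0],"translation":[0.5,-0.3,-52],"grip":4},{"rotation":[0,0,0],"translation":[0.5,-0.3,-59],"grip":4},{"rotation":[0,0,0],"translation":[0.5,-0.3,-66],"grip":4},{"rotation":[0,0,0],"translation":[0.5,-0.3,-71],"grip":4},{"rotation":[0,0,0],"translation":[0.5,-0.3,-71],"grip":4}]'
python3 -m jog '[{"rotation":[0,0,0],"translation":[0,0,-5],"grip":4},{"rotation":[0,0,0],"translation":[0,0,-9],"grip":4},{"rotation":[0,0,0],"translation":[0,0,-11],"grip":4},{"rotation":[0,0,0],"translation":[0,0,-12],"grip":4},{"rotation":[0,0,0],"translation":[0,0,-12],"grip":4}]'
```

```text
time: 36.95
ee_pos: [0.4737, -0.2566, 0.0585]
tcp_rot: [-180.0, -0.1, 168.6]
wrist_force: [0.1, 0.1, -1.7]
opening: 0.0073
grasp_force: 44.2
time: 37.45
ee_pos: [0.4743, -0.2571, 0.0506]
tcp_rot: [-179.9, 0.1, 168.6]
wrist_force: [-10.6, 4.9, 25.3]
opening: 0.0079
grasp_force: 48.3
```

```bash
python3 -m jog '[{"rotation":[0,0,0],"translation":[0,0,2],"grip":26},{"rotation":[0,0,0],"translation":[0,0,2],"grip":26},{"rotation":[0,0,0],"translation":[0,0,2],"grip":26},{"rotation":[0,0,0],"translation":[0,0,20],"grip":26},{"rotation":[0,0,0],"translation":[0,0,50],"grip":26},{"rotation":[0,0,0],"translation":[0,0,92],"grip":26},{"rotation":[0,0,0],"translation":[0,0,92],"grip":26}]'
python3 -m jog '[{"rotation":[0,0,8],"translation":[16,4,0],"grip":26},{"rotation":[0,0,16],"translation":[32,8,0],"grip":85},{"rotation":[0,0,24],"translation":[48,12,0],"grip":85},{"rotation":[0,0,32],"translation":[64,16,0],"grip":85},{"rotation":[0,0,40],"translation":[80,20,0],"grip":85},{"rotation":[0,0,48],"translation":[96,24,0],"grip":85},{"rotation":[0,0,56],"translation":[112,28,0],"grip":85},{"rotation":[0,0,64],"translation":[128,32,0],"grip":85},{"rotation":[0,0,72],"translation":[144,36,0],"grip":85},{"rotation":[0,0,80],"translation":[160,40,0],"grip":85},{"rotation":[0,0,88],"translation":[176,44,0],"grip":85},{"rotation":[0,0,95.7],"translation":[196,46,0],"grip":85},{"rotation":[0,0,95.7],"translation":[196,46,0],"grip":85},{"rotation":[0,0,95.7],"translation":[196,46,0],"grip":85},{"rotation":[0,0,95.7],"translation":[196,46,0],"grip":85}]'
python3 - <<'E'
from h import *
rackcards()
for n in("top","scene"):
    im,P=cloud(n)
    for k,c,h in(("bigL",(.665,.197),.042),("bigR",(.671,-.211),.042),("small",(.502,.0885),.034)): print(k,*unit(P,c,h))
delta(671.3,-211.3,140,264.3)
im,_=imaging.camera("scene");cv2.imwrite("pics/s4.png",im[...,::-1])
E
```

```text
time: 38.15
ee_pos: [0.476, -0.2577, 0.1446]
tcp_rot: [-179.8, 0.4, 168.6]
wrist_force: [0.8, -1.5, 0.6]
opening: 0.0259
grasp_force: 0.0
time: 39.65
ee_pos: [0.6694, -0.2109, 0.139]
tcp_rot: [180.0, 0.0, -95.8]
wrist_force: [-0.8, -0.2, 0.5]
opening: 0.0853
grasp_force: 0.0
scene -63 178 s [-40.3   9.7  55.2] t top -62.5 ztop [86.3 88.6 89.7]
scene -21 112 s [-2.4 32.6 55.3] t top -19.1 ztop [85.6 88.2 89.2]
scene 63 42 s [-58.2 -42.2  51.9] t top 66.3 ztop [85.  87.4 89. ]
top -63 201 s [-52.3  -2.1  54.9] t top -62.8 ztop [85.8 87.7 89. ]
top -21 188 s [-54.3  -4.   52.2] t top -19.2 ztop [85.8 88.  90.2]
top 21 69 s [-56.8 -32.1  22. ] t top 21.4 ztop [86.1 87.9 89.1]
bigL [664.8 196.4 121.4  63.1  83.4] [664.3 196.2  41.5] 875
bigR [ 676.8 -161.6   62.6   17.7   -7.6] [ 684.1 -160.6   40.6] 86
small [501.7  87.7 100.1  54.9  80.3] [501.3  87.8  33.4] 678
bigL [665.6 197.  118.9  67.2  83.8] [668.7 197.   42.5] 890
bigR [ 671.1 -211.5  122.1   66.4   84.6] [ 674.3 -210.1   42.3] 832
small [502.3  89.4 100.   62.4  79.4] [505.2  89.6  34.6] 493
dt [ 1.6 -0.4  0.3] rot [0. 0. 0.] q [ -17.5   25.8   25.2   89.3    0.  -101.7]
```

View pics/s4.png

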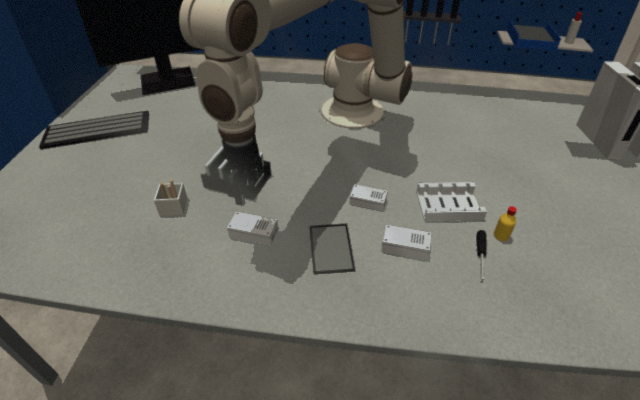

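The picture shows the empty cradle, the cards in the rack behind the gripper, and the gripper over the right big unit at (254,228). The small unit hasn't moved, so I'll grasp the right big unit.

```bash
python3 -m jog '[{"rotation":[0,0,0],"translation":[1,0,-45],"grip":85},{"rotation":[0,0,0],"translation":[1,0,-85],"grip":85},{"rotation":[0,0,0],"translation":[1,0,-115],"grip":85},{"rotation":[0,0,0],"translation":[1,0,-130],"grip":85},{"rotation":[0,0,0],"translation":[1,0,-135],"grip":85},{"rotation":[0,0,0],"translation":[1,0,-135],"grip":85},{"rotation":[0,0,0],"translation":[1,0,-135],"grip":50},{"rotation":[0,0,0],"translation":[1,0,-135],"grip":50},{"rotation":[0,0,0],"translation":[1,0,-135],"grip":50},{"rotation":[0,0,0],"translation":[1,0,-135],"grip":50},{"rotation":[0,0,0],"translation":[1,0,-135],"grip":50},{"rotation":[0,0,0],"translation":[1,0,-135],"grip":50}]' 60
python3 -m jog '[{"rotation":[0,0,0],"translation":[0,0,10],"grip":50},{"rotation":[0,0,0],"translation":[0,0,30],"grip":50},{"rotation":[0,0,0],"translation":[0,0,60],"grip":50},{"rotation":[0,0,0],"translation":[0,0,60],"grip":50},{"rotation":[0,0,0],"translation":[0,0,60],"grip":50}]'
python3 - <<'E'
from h import *
im,P=cloud("scene"); print(unit(P,(.671,-.211),.103))
im,P=cloud("top"); m=win(P,(.671,-.211),.1,.09,.115);print(rect(P[big_cc(m)]))
delta(695.2,3.6,65,193)
E
```

```text
time: 41.1
ee_pos: [0.6721, -0.2111, 0.0067]
tcp_rot: [-179.8, -0.0, -95.7]
wrist_force: [-1.6, -0.1, 6.8]
opening: 0.0614
grasp_force: 68.5
time: 41.6
ee_pos: [0.6714, -0.2108, 0.0644]
tcp_rot: [-179.9, -0.0, -95.7]
wrist_force: [-0.7, -0.1, -5.5]
opening: 0.0613
grasp_force: 67.4
(array([ 679.2, -182.8,   82.5,   64.2,   -3.8]), array([ 675.5, -181.9,  100.6]), 438)
[ 678.9 -156.5   63.    18.4  -20. ]
dt [ 24.9 214.1   2.7] rot [ -0.1  -0.1 -71.3] q [ -17.4   26.2   17.2   81.1    0.  -101.8]
```

```bash
python3 -m jog '[{"rotation":[0,0,-7],"translation":[2.5,21,0],"grip":50},{"rotation":[0,0,-14],"translation":[5,43,0],"grip":50},{"rotation":[0,0,-21],"translation":[7.5,64,0],"grip":50},{"rotation":[0,0,-28],"translation":[10,86,0],"grip":50},{"rotation":[0,0,-35],"translation":[12.5,107,0],"grip":50},{"rotation":[0,0,-42],"translation":[15,128,0],"grip":50},{"rotation":[0,0,-49],"translation":[17.5,150,0],"grip":50},{"rotation":[0,0,-56],"translation":[20,171,0],"grip":50},{"rotation":[0,0,-63],"translation":[22.5,193,0],"grip":50},{"rotation":[0,0,-69],"translation":[24,210,0],"grip":50},{"rotation":[0,0,-71.3],"translation":[24.5,214.3,0],"grip":50},{"rotation":[0,0,-71.3],"translation":[24.5,214.3,0],"grip":50},{"rotation":[0,0,-71.3],"translation":[24.5,214.3,0],"grip":50},{"rotation":[0,0,-71.3],"translation":[24.5,214.3,0],"grip":50}]'
python3 - <<'E'
from h import *
delta(695.2,3.6,11,193)
im,P=cloud("scene"); cv2.imwrite("pics/s5.png",cv2.resize(im[150:290,240:440,::-1],None,fx=4,fy=4,interpolation=cv2.INTER_CUBIC))
E
```

```text
time: 43.1
ee_pos: [0.6952, 0.003, 0.0636]
tcp_rot: [-180.0, -0.1, -166.9]
wrist_force: [0.1, 0.7, -5.2]
opening: 0.0611
grasp_force: 67.0
dt [ -0.    0.6 -52.6] rot [ 0.  -0.1 -0.1] q [  0.3  25.   15.8  80.8  -0.  -12.8]
```

View pics/s5.png

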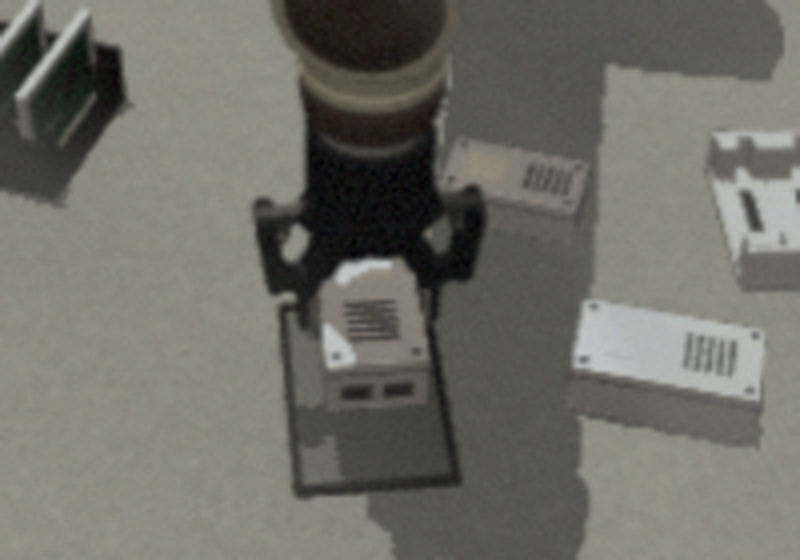

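The big unit is held over the tray and aligned with it. Lowering now.

```bash
python3 -m jog '[{"rotation":[0,0,0],"translation":[0,0.5,-20],"grip":50},{"rotation":[0,0,0],"translation":[0,0.5,-35],"grip":50},{"rotation":[0,0,0],"translation":[0,0.5,-44],"grip":50},{"rotation":[0,0,0],"translation":[0,0.5,-50],"grip":50},{"rotation":[0,0,0],"translation":[0,0.5,-53],"grip":50},{"rotation":[0,0,0],"translation":[0,0.5,-53],"grip":50}]'
python3 -m jog '[{"rotation":[0,0,0],"translation":[0,0,-1],"grip":50},{"rotation":[0,0,0],"translation":[0,0,-1],"grip":50}]'
```

```text
time: 43.75
ee_pos: [0.6957, 0.004, 0.0116]
tcp_rot: [-180.0, 0.0, -167.0]
wrist_force: [0.6, -1.1, -5.3]
opening: 0.0611
grasp_force: 67.1
time: 43.95
ee_pos: [0.696, 0.0041, 0.0109]
tcp_rot: [-180.0, 0.1, -167.0]
wrist_force: [0.2, -0.7, -4.2]
opening: 0.061
grasp_force: 67.1
```

```bash
python3 -m jog '[{"rotation":[0,0,0],"translation":[0,0,-1],"grip":50},{"rotation":[0,0,0],"translation":[0,0,-1],"grip":50},{"rotation":[0,0,0],"translation":[0,0,-1],"grip":80},{"rotation":[0,0,0],"translation":[0,0,-1],"grip":80},{"rotation":[0,0,0],"translation":[0,0,-1],"grip":80},{"rotation":[0,0,0],"translation":[0,0,20],"grip":80},{"rotation":[0,0,0],"translation":[0,0,60],"grip":85},{"rotation":[0,0,0],"translation":[0,0,110],"grip":85},{"rotation":[0,0,0],"translation":[0,0,110],"grip":85}]'
python3 -m jog '[{"rotation":[0,0,8],"translation":[-3,20,0],"grip":85},{"rotation":[0,0,16],"translation":[-6,40,0],"grip":85},{"rotation":[0,0,24],"translation":[-9,64,0],"grip":85},{"rotation":[0,0,32],"translation":[-12,86,0],"grip":85},{"rotation":[0,0,40],"translation":[-15,107,0],"grip":85},{"rotation":[0,0,48],"translation":[-19,132,0],"grip":85},{"rotation":[0,0,56],"translation":[-23,155,0],"grip":85},{"rotation":[0,0,64],"translation":[-27,180,0],"grip":85},{"rotation":[0,0,70.6],"translation":[-30,192.5,0],"grip":85},{"rotation":[0,0,70.6],"translation":[-30,192.5,0],"grip":85},{"rotation":[0,0,70.6],"translation":[-30,192.5,0],"grip":85},{"rotation":[0,0,70.6],"translation":[-30,192.5,0],"grip":85}]'
python3 - <<'E'
from h import *
for n in("top","scene"):
    im,P=cloud(n); print(n,"stack",*unit(P,(.695,.004),.046), "small",*unit(P,(.502,.0885),.034))
    g=im.max(2); m=win(P,(.69,0),.13,-.01,.02)&(g<60); m=big_cc(cv2.morphologyEx(m.astype(np.uint8),cv2.MORPH_CLOSE,np.ones((3,3)))>0)&~np.isnan(P[...,0]); print("tray",rect(P[m]))
delta(665.2,196.7,4,263.6)
E
```

```text
time: 44.85
ee_pos: [0.6984, 0.0041, 0.1287]
tcp_rot: [-179.8, 0.6, -167.0]
wrist_force: [1.3, -0.7, 0.5]
opening: 0.0847
grasp_force: 0.0
time: 46.05
ee_pos: [0.6658, 0.1957, 0.1203]
tcp_rot: [-180.0, -0.0, -96.6]
wrist_force: [-0.2, -0.4, -0.0]
opening: 0.0853
grasp_force: 0.0
top stack [694.8   4.  121.   62.   13. ] [694.1   3.9  45.3] 852 small [501.1  84.6  93.5  54.2  80.2] [501.4  78.1  33.3] 545
tray [693.8   3.7 158.8 103.2  12.9]
scene stack [694.5   4.7 124.9  62.3  12.5] [700.1   5.8  46.6] 896 small [501.4  89.2  99.9  59.7  79.6] [505.1  89.4  34.6] 489
tray [695.3   5.4 160.2  97.6  12.1]
dt [  -0.7    1.1 -116.3] rot [0.  0.  0.1] q [ 16.4  24.4  21.2  86.8  -0.  -67.1]
```

```bash
python3 -m jog '[{"rotation":[0,0,0],"translation":[-0.5,1,-40],"grip":85},{"rotation":[0,0,0],"translation":[-0.5,1,-75],"grip":85},{"rotation":[0,0,0],"translation":[-0.5,1,-100],"grip":85},{"rotation":[0,0,0],"translation":[-0.5,1,-113],"grip":85},{"rotation":[0,0,0],"translation":[-0.5,1,-117],"grip":85},{"rotation":[0,0,0],"translation":[-0.5,1,-117],"grip":85},{"rotation":[0,0,0],"translation":[-0.5,1,-117],"grip":50},{"rotation":[0,0,0],"translation":[-0.5,1,-117],"grip":50},{"rotation":[0,0,0],"translation":[-0.5,1,-117],"grip":50},{"rotation":[0,0,0],"translation":[-0.5,1,-117],"grip":50},{"rotation":[0,0,0],"translation":[-0.5,1,-117],"grip":50},{"rotation":[0,0,0],"translation":[-0.5,1,-117],"grip":50}]' 60
python3 -m jog '[{"rotation":[0,0,0],"translation":[0,0,10],"grip":50},{"rotation":[0,0,0],"translation":[0,0,40],"grip":50},{"rotation":[0,0,0],"translation":[0,0,80],"grip":50},{"rotation":[0,0,0],"translation":[0,0,100],"grip":50},{"rotation":[0,0,0],"translation":[0,0,100],"grip":50},{"rotation":[0,0,0],"translation":[0,0,100],"grip":50}]'
python3 - <<'E'
from h import *
delta(695.3,4.0,105,193)
E
```

```text
time: 47.35
ee_pos: [0.666, 0.1979, 0.0054]
tcp_rot: [-179.8, 0.1, -96.4]
wrist_force: [-1.8, -0.5, 5.9]
opening: 0.0613
grasp_force: 67.9
time: 47.95
ee_pos: [0.6649, 0.1975, 0.1026]
tcp_rot: [-180.0, -0.0, -96.4]
wrist_force: [-0.5, 0.6, -5.7]
opening: 0.061
grasp_force: 67.7
dt [  30.4 -193.5    2.4] rot [  0.   -0.  -70.6] q [ 16.6  24.4  19.3  84.9  -0.  -67.1]
```

```bash
python3 -m jog '[{"rotation":[0,0,-7],"translation":[3,-19,0],"grip":50},{"rotation":[0,0,-14],"translation":[6,-38,0],"grip":50},{"rotation":[0,0,-21],"translation":[9,-57,0],"grip":50},{"rotation":[0,0,-28],"translation":[12,-77,0],"grip":50},{"rotation":[0,0,-35],"translation":[15,-96,0],"grip":50},{"rotation":[0,0,-42],"translation":[19,-116,0],"grip":50},{"rotation":[0,0,-49],"translation":[22,-136,0],"grip":50},{"rotation":[0,0,-56],"translation":[25,-155,0],"grip":50},{"rotation":[0,0,-63],"translation":[28,-175,0],"grip":50},{"rotation":[0,0,-69],"translation":[31,-189,0],"grip":50},{"rotation":[0,0,-70.6],"translation":[31,-193,0],"grip":50},{"rotation":[0,0,-70.6],"translation":[31,-193,0],"grip":50},{"rotation":[0,0,-70.6],"translation":[31,-193,0],"grip":50},{"rotation":[0,0,-70.6],"translation":[31,-193,0],"grip":50}]'
python3 - <<'E'
from h import *
delta(696,4.5,52,193)
E
```

```text
time: 49.35
ee_pos: [0.6959, 0.0055, 0.103]
tcp_rot: [-180.0, -0.0, -166.8]
wrist_force: [0.3, -0.5, -4.2]
opening: 0.0615
grasp_force: 67.4
dt [  0.1  -1.  -51. ] rot [ 0.  -0.  -0.2] q [  0.5  24.8  19.8  85.   -0.  -12.7]
```

```bash
python3 -m jog '[{"rotation":[0,0,0],"translation":[0,-0.8,-20],"grip":50},{"rotation":[0,0,0],"translation":[0,-0.8,-35],"grip":50},{"rotation":[0,0,0],"translation":[0,-0.8,-44],"grip":50},{"rotation":[0,0,0],"translation":[0,-0.8,-49],"grip":50},{"rotation":[0,0,0],"translation":[0,-0.8,-51],"grip":50},{"rotation":[0,0,0],"translation":[0,-0.8,-51.5],"grip":50},{"rotation":[0,0,0],"translation":[0,-0.8,-51.5],"grip":50}]'
python3 -m jog '[{"rotation":[0,0,0],"translation":[0,0,-0.7],"grip":50},{"rotation":[0,0,0],"translation":[0,0,-0.7],"grip":50}]'
```

```text
time: 50.05
ee_pos: [0.6964, 0.0038, 0.0525]
tcp_rot: [-180.0, 0.1, -167.0]
wrist_force: [-0.7, -0.1, -5.7]
opening: 0.0613
grasp_force: 67.5
time: 50.25
ee_pos: [0.6963, 0.0037, 0.0515]
tcp_rot: [-180.0, 0.0, -167.0]
wrist_force: [0.7, -0.2, -5.5]
opening: 0.0613
grasp_force: 67.5
```

```bash
python3 -m jog '[{"rotation":[0,0,0],"translation":[0,0,-0.9],"grip":50},{"rotation":[0,0,0],"translation":[0,0,-0.9],"grip":50},{"rotation":[0,0,0],"translation":[0,0,-0.9],"grip":80},{"rotation":[0,0,0],"translation":[0,0,-0.9],"grip":80},{"rotation":[0,0,0],"translation":[0,0,-0.9],"grip":80},{"rotation":[0,0,0],"translation":[0,0,20],"grip":80},{"rotation":[0,0,0],"translation":[0,0,60],"grip":85},{"rotation":[0,0,0],"translation":[0,0,90],"grip":85},{"rotation":[0,0,0],"translation":[0,0,90],"grip":85}]'
python3 -m jog '[{"rotation":[0,0,8],"translation":[-20,8,0],"grip":85},{"rotation":[0,0,16],"translation":[-42,18,0],"grip":85},{"rotation":[0,0,24],"translation":[-66,28,0],"grip":85},{"rotation":[0,0,32],"translation":[-90,39,0],"grip":85},{"rotation":[0,0,40],"translation":[-115,50,0],"grip":85},{"rotation":[0,0,48],"translation":[-140,61,0],"grip":85},{"rotation":[0,0,56],"translation":[-165,72,0],"grip":85},{"rotation":[0,0,64],"translation":[-188,82,0],"grip":85},{"rotation":[0,0,67.3],"translation":[-194.5,84.8,0],"grip":85},{"rotation":[0,0,67.3],"translation":[-194.5,84.8,0],"grip":85},{"rotation":[0,0,67.3],"translation":[-194.5,84.8,0],"grip":85},{"rotation":[0,0,67.3],"translation":[-194.5,84.8,0],"grip":85}]'
python3 - <<'E'
from h import *
for n in("top","scene"):
    im,P=cloud(n); print(n,"stack",*unit(P,(.695,.004),.088), "small",*unit(P,(.502,.0885),.034))
    cv2.imwrite(f"pics/u_{n}.png",im[...,::-1])
delta(501.7,88.3,4,260.3)
E
```

```text
time: 51.15
ee_pos: [0.698, 0.0038, 0.1468]
tcp_rot: [-179.9, 0.4, -167.0]
wrist_force: [0.5, -0.5, 0.2]
opening: 0.0848
grasp_force: 0.0
time: 52.35
ee_pos: [0.502, 0.0883, 0.1408]
tcp_rot: [-180.0, -0.0, -99.8]
wrist_force: [-0.1, 0.1, -0.4]
opening: 0.085
grasp_force: 0.0
top stack [695.6   3.5 121.9  62.   13.2] [694.4   3.4  87.4] 908 small [ 4.962e+02  4.480e+01  5.420e+01  1.710e+01 -3.000e-01] [500.6  44.9  32.9] 86
scene stack [696.4   4.6 123.   62.4  13.1] [701.3   5.4  88.5] 926 small [502.2  89.6  99.6  60.2  78.7] [505.5  89.7  34.5] 494
dt [  -0.3    0.  -136.8] rot [0. 0. 0.] q [ 10.   -1.4  -6.5  84.9  -0.  -70.3]
```

View pics/u_scene.png

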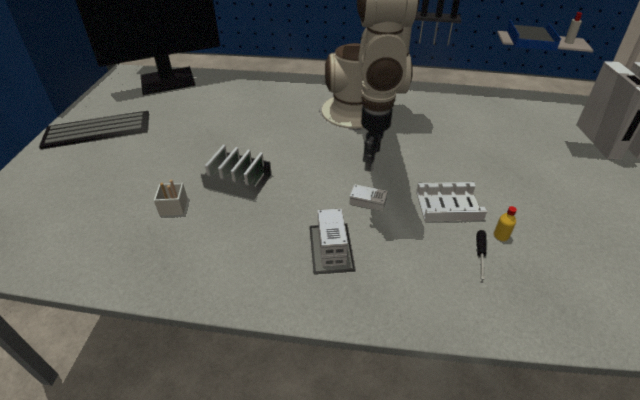

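The two big units are stacked at (332,240), the cards are in the rack, and the small unit is untouched at (368,196). Grasping the small unit.

```bash
python3 -m jog '[{"rotation":[0,0,0],"translation":[0,0,-45],"grip":85},{"rotation":[0,0,0],"translation":[0,0,-90],"grip":85},{"rotation":[0,0,0],"translation":[0,0,-120],"grip":85},{"rotation":[0,0,0],"translation":[0,0,-134],"grip":85},{"rotation":[0,0,0],"translation":[0,0,-138],"grip":85},{"rotation":[0,0,0],"translation":[0,0,-138],"grip":85},{"rotation":[0,0,0],"translation":[0,0,-138],"grip":42},{"rotation":[0,0,0],"translation":[0,0,-138],"grip":42},{"rotation":[0,0,0],"translation":[0,0,-138],"grip":42},{"rotation":[0,0,0],"translation":[0,0,-138],"grip":42},{"rotation":[0,0,0],"translation":[0,0,-138],"grip":42},{"rotation":[0,0,0],"translation":[0,0,-138],"grip":42}]' 60
python3 -m jog '[{"rotation":[0,0,0],"translation":[0,0,10],"grip":42},{"rotation":[0,0,0],"translation":[0,0,40],"grip":42},{"rotation":[0,0,0],"translation":[0,0,85],"grip":42},{"rotation":[0,0,0],"translation":[0,0,130],"grip":42},{"rotation":[0,0,0],"translation":[0,0,140],"grip":42},{"rotation":[0,0,0],"translation":[0,0,140],"grip":42},{"rotation":[0,0,0],"translation":[0,0,140],"grip":42}]'
python3 - <<'E'
from h import *
delta(696,4.2,145,193)
E
```

```text
time: 53.65
ee_pos: [0.5026, 0.0888, 0.0048]
tcp_rot: [-179.8, 0.1, -99.7]
wrist_force: [-1.1, 0.1, 7.1]
opening: 0.0527
grasp_force: 64.9
time: 54.35
ee_pos: [0.501, 0.0885, 0.1418]
tcp_rot: [179.9, -0.0, -99.7]
wrist_force: [0.0, 0.6, -4.0]
opening: 0.0532
grasp_force: 64.7
dt [195.  -84.3   3.2] rot [ -0.   -0.1 -67.3] q [ 10.   -1.5  -6.4  85.1  -0.  -70.3]
```

```bash
python3 -m jog '[{"rotation":[0,0,-7],"translation":[20,-8,0],"grip":42},{"rotation":[0,0,-14],"translation":[40,-17,0],"grip":42},{"rotation":[0,0,-21],"translation":[60,-26,0],"grip":42},{"rotation":[0,0,-28],"translation":[80,-35,0],"grip":42},{"rotation":[0,0,-35],"translation":[100,-44,0],"grip":42},{"rotation":[0,0,-42],"translation":[120,-52,0],"grip":42},{"rotation":[0,0,-49],"translation":[140,-61,0],"grip":42},{"rotation":[0,0,-56],"translation":[160,-70,0],"grip":42},{"rotation":[0,0,-62],"translation":[180,-78,0],"grip":42},{"rotation":[0,0,-66],"translation":[191,-83,0],"grip":42},{"rotation":[0,0,-67.3],"translation":[194.8,-84.5,0],"grip":42},{"rotation":[0,0,-67.3],"translation":[194.8,-84.5,0],"grip":42},{"rotation":[0,0,-67.3],"translation":[194.8,-84.5,0],"grip":42},{"rotation":[0,0,-67.3],"translation":[194.8,-84.5,0],"grip":42}]'
python3 - <<'E'
from h import *
delta(695.8,4.0,93,193)
E
```

```text
time: 55.75
ee_pos: [0.6958, 0.0044, 0.143]
tcp_rot: [-180.0, -0.0, -166.9]
wrist_force: [-1.2, 0.1, -3.6]
opening: 0.0531
grasp_force: 64.8
dt [  0.   -0.4 -50. ] rot [ 0.  -0.  -0.1] q [  0.4  24.9  24.4  89.5  -0.  -12.7]
```

```bash
python3 -m jog '[{"rotation":[0,0,0],"translation":[0,-0.3,-20],"grip":42},{"rotation":[0,0,0],"translation":[0,-0.3,-35],"grip":42},{"rotation":[0,0,0],"translation":[0,-0.3,-44],"grip":42},{"rotation":[0,0,0],"translation":[0,-0.3,-48],"grip":42},{"rotation":[0,0,0],"translation":[0,-0.3,-50],"grip":42},{"rotation":[0,0,0],"translation":[0,-0.3,-50.5],"grip":42},{"rotation":[0,0,0],"translation":[0,-0.3,-50.5],"grip":42}]'
python3 -m jog '[{"rotation":[0,0,0],"translation":[0,0,-0.7],"grip":42},{"rotation":[0,0,0],"translation":[0,0,-0.7],"grip":42}]'
```

```text
time: 56.45
ee_pos: [0.6967, 0.0038, 0.0933]
tcp_rot: [-180.0, 0.1, -167.0]
wrist_force: [-0.2, -0.3, -3.6]
opening: 0.0532
grasp_force: 64.7
time: 56.65
ee_pos: [0.6968, 0.0037, 0.0929]
tcp_rot: [-179.9, 0.1, -167.0]
wrist_force: [-0.6, -0.3, 1.1]
opening: 0.053
grasp_force: 65.1
```

Contact. Release, rise, retreat and check.

```bash
python3 -m jog '[{"rotation":[0,0,0],"translation":[0,0,0],"grip":75},{"rotation":[0,0,0],"translation":[0,0,0],"grip":75},{"rotation":[0,0,0],"translation":[0,0,0],"grip":75},{"rotation":[0,0,0],"translation":[0,0,20],"grip":75},{"rotation":[0,0,0],"translation":[0,0,60],"grip":75},{"rotation":[0,0,0],"translation":[0,0,90],"grip":75},{"rotation":[0,0,0],"translation":[-40,0,90],"grip":75},{"rotation":[0,0,0],"translation":[-85,0,90],"grip":75},{"rotation":[0,0,0],"translation":[-130,0,90],"grip":75},{"rotation":[0,0,0],"translation":[-180,0,90],"grip":75},{"rotation":[0,0,0],"translation":[-230,0,90],"grip":75},{"rotation":[0,0,0],"translation":[-280,0,90],"grip":75},{"rotation":[0,0,0],"translation":[-280,0,90],"grip":75},{"rotation":[0,0,0],"translation":[-280,0,90],"grip":75},{"rotation":[0,0,0],"translation":[-280,0,90],"grip":75}]'
python3 - <<'E'
from h import *
for n in("top","scene"):
    im,P=cloud(n); print(n,"small",*unit(P,(.695,.004),.122))
    for t in("small1","big1"): print(t,[(round(m["confidence"],2),np.round(m["box"][:2])) for m in spotter.spot_in(n,t)])
    cv2.imwrite(f"pics/f_{n}.png",cv2.resize(im[130:290,150:530,::-1],None,fx=2.1,fy=2.1,interpolation=cv2.INTER_CUBIC))
rackcards()
E
```

```text
time: 58.15
ee_pos: [0.4173, 0.0038, 0.1822]
tcp_rot: [-180.0, 0.1, -167.0]
wrist_force: [0.9, 0.5, -0.3]
opening: 0.0751
grasp_force: 0.0
top small [696.6   3.8 101.5  54.1  12.7] [695.3   3.7 121.3] 695
small1 [(0.92, array([306., 166.]))]
big1 [(0.78, array([305., 174.])), (0.45, array([312., 195.]))]
scene small [696.6   4.9 104.1  54.4  12.8] [701.3   5.4 122.5] 697
small1 [(0.65, array([334., 222.]))]
big1 [(0.97, array([333., 236.])), (0.73, array([336., 260.]))]
scene -63 207 s [-52.3   5.3  56.6] t top -62.1 ztop [86.3 88.5 89.5]
scene -21 223 s [-56.4   3.6  55. ] t top -19.2 ztop [86.7 88.6 89.4]
scene 21 216 s [-55.5   4.8  54.5] t top 23.2 ztop [86.9 88.7 89.2]
scene 63 213 s [-53.1   3.8  55.1] t top 65.1 ztop [86.2 88.6 90.1]
top -63 201 s [-52.3  -2.2  54.5] t top -62.8 ztop [85.9 88.  90.1]
top -21 184 s [-54.3  -2.   52.1] t top -18.8 ztop [86.  87.6 89.8]
top 21 180 s [-56.7  -4.   52.2] t top 23.3 ztop [86.3 88.9 90.1]
top 63 162 s [-56.1  -3.9  52.2] t top 65.0 ztop [86.7 88.8 90.1]
```

View pics/f_scene.png

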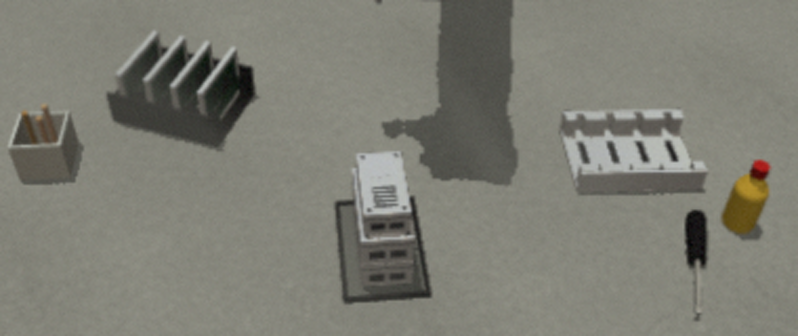

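View pics/f_top.png

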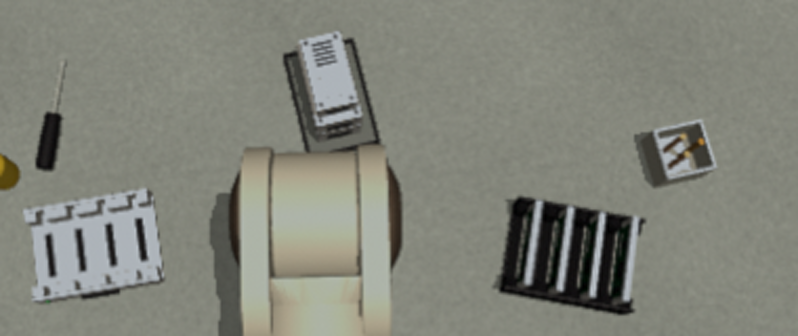

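All four cards are fully seated in the rack (top view 520–640, 255). The three units form one aligned column on the tray at (330,90), and the bystanders haven't moved. Handing in.

```bash
python3 -c "
from workcell import bot
print(bot.job_done())"
```

```text
the job is handed in; nothing more can be done
None
```

I handed the job in at about 58 s: all four cards are seated in the transit rack, the two large units and one small unit are stacked square in the middle of the tray, and the bystanders look untouched, but the hand-in returned no verdict.

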